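Put the wax bench back in order

ROBOT

A 6-joint arm with a two-finger parallel gripper is mounted at the origin on the work surface; the furniture and walls round the work are solid. World frame = base frame: x ahead of the robot, y to its left, z up, the work surface at z = 0. Lengths are in m, angles in degrees, forces in N, time in s.
With the tool pointing down it reaches from about 0.25 to 0.725 m from the base axis. Payload 9.7 kg.
Tool frame: the origin (TCP) lies midway between the tips of the shut fingers; the grasp point (between the pads) lies 19 mm behind it; z points along the fingers, y is the direction in which the jaws open and shut (so a half turn about z gives the same grasp; the last joint's range is limited). The gripper opens to 85 mm and grips with 20 to 120 N. Pads are 22 mm wide; open, the fingers measure 114 mm over their backs; the gripper's body (76 mm by 85 mm) begins 54 mm behind the grasp point. The pads swing forward as they close: fully open they stand 13 mm farther back than shut.
Start: joints at [-73.281, 4.979, 10.078, 95.1, 0, 90], TCP at [0.158, -0.527, 0.231] pointing down, gripper open.
Joint ranges: [-179.16, 179.16], [-48.56, 103.87], [-65.8, 70.77], [-126.05, 130.52], [-82.76, 87.17], [-180, 180]. Speed limits (degrees/s): [127.2, 127.2, 147.25, 180, 180, 180].

INTERFACE

Orientations are given as [roll, pitch, yaw] about the fixed x, y, z axes, in that order (R = Rz(yaw) Ry(pitch) Rx(roll)).
In Python, from workcell import bot, camera, recognise gives the robot as it stands. The module is installed in compiled form; this text tells all that it offers.
- The arm moves only by the tool apply_moves, never from a script. Its argument "targets" is one flat list of numbers, 7 for each row, row after row: the shift along the world's x, y, z in units of 30 mm (1.0 is 30 mm), then the turn, a rotation vector about the world's x, y, z in units of 6 degrees (1.0 is 6 degrees), then the opening, from 0 (shut) to 1 (fully open). A call has 1 to 5 rows; each row is the pose to reach, as a shift and turn from the pose commanded when the call began; what a row does not reach only later rows make up. A row lasts 1/10 s, in which the tool goes at most 50 mm and 8.59 degrees, less where a joint would pass 70% of its speed; a pose out of reach is approached as far as the arm can. A call with a gripper value outside its range is refused whole. The fingers move at their own pace and stop on an object; "newtons" is the grip in N (left out, the last holds). Time passes only in rows, so rows that repeat a pose let the fingers close. It gives the time, the measured TCP pose, the force and the opening at its end, in the units of the state.
- bot.get_obs(): the state, without advancing time (a new reading comes with each control period).
- camera(name): name is "scene" or "top" or "wrist"; returns a dict with "img" (480x640x3 uint8, red, green, blue), "intrinsics" (3x3 intrinsics, pixels), "origin" and "rotation" of the camera in the world. Camera axes: x right, y up, looking along -z (the intrinsics and any distortion apply to the point x, -y, -z); pixel columns grow to the right and rows downward; lengths in m; the calibration is good to about 2 mm. The wrist camera is an equidistant fisheye: a pixel r from the principal point sees the ray r / f radians off the axis. A picture is of the moment at which its call begins. There is no depth.
- bot.job_done(): hands the job in, once; it reports no verdict.
Trained networks look in the newest picture that a camera, given by its name, has taken for a name from the list of things; names that differ only in an ending like _2 or _b are one class to them, and where a whole thing is asked for, a point or a joint stands for the part that bears it (a point fixed in the world has none). Each returns a list of dicts, best first, with "conf" (0 to 1); they miss things now and then, are a little off and sometimes report something else, mostly with a low value. They report only what shows in the picture. A call takes as long as a camera call.
- recognise(query, camera): "box" ([left, top, right, bottom] in pixels, round what is visible of it).
The state is a dict: "time": time; "q": joint angles; "qd": joint speeds; "joint_efforts": joint torques, N m; "ee_pos": TCP position; "tcp_rot": TCP orientation; "wrist_force": force on the tool from outside, world axes, zero at the start; "torque": the same for the moment, N m; "opening": finger opening in m.
Only numpy, scipy, OpenCV 4.12 (cv2) and the standard library are available. Lean on these libraries where they do the work, as an engineer would, in place of code of your own. Each camera call takes 0.05 s, during which the arm holds its last target.

TASK

Sort the mixed row of things on the bench to where each kind belongs. The two rubber moulds lie flat in the metal tray, one in each bay; the jar and the ink bottle stand in the wooden block, fully down in the pocket of their size (jar in the large one, ink bottle in the small one); the marker pen is pressed fully home, by its middle, between the spring jaws of the pen clip. Do not tip over the jar or the bottle, and leave the tape roll where it lies.

Things in the scene. Friction and masses are not known exactly. Their poses are not given: they have to be found in the camera images.
- mould_a_center (a point): brown rubber mould block, one of two alike, 50 x 77 x 22 mm (x, y, z), lying flat on the table; the point is its centre, 11 mm above its underside, z up; either mould may go in either bay of the tray
- mould_b_center (a point): brown rubber mould block, the other of two alike, 50 x 77 x 22 mm (x, y, z), lying flat on the table; the point is its centre, 11 mm above its underside, z up; either mould may go in either bay of the tray
- jar_center (a point): round teal screw jar with closed lid, 60 mm across and 60 mm high, standing; body 56 mm across, the lid (the top 16 mm) 61 mm across; the lid does not come off. The point is its centre, 30 mm above its underside, z up. It goes in the large pocket of the wooden block
- ink_center (a point): small blue ink bottle with black cap, 64 mm high, standing; body 32 x 40 mm (x, y) and 42 mm high, the cap above it round and 26 mm across. The point is its centre, 32 mm above its underside, z up. It goes in the small pocket of the wooden block
- marker_center (a point): white marker pen with blue cap, round, 11 mm across and 135 mm long, lying on the table along its y axis; it may roll. The point is its centre, on its axis, 6 mm above the table; x and z turn as it rolls
- mould_tray: low aluminium tray fixed to the table, 112 x 204 mm (x, y), 14 mm high, floor and walls 4 mm thick, one wall across the middle that makes two bays side by side along y, each 104 x 96 mm (x, y) inside, centred at y = +50 and -50 mm. Origin: centre of the underside, z up
- bottle_block: light wooden block fixed to the table, 94 x 154 mm (x, y), 26 mm high, with two square pockets 20 mm deep (floors 6 mm above the table): a large one, 79 mm wide, centred at x = 0, y = -31 mm, for the jar, and a small one, 57 mm wide, centred at x = 0, y = +43 mm, for the ink bottle. Origin: centre of the underside, z up
- pen_clip: fixed spring pen clip: grey plate 50 x 112 x 6 mm (x, y, z); at y = +38 and -38 mm a saddle between two steel jaws 14 mm wide, flared at the top (58 mm high, 25 mm apart), 8 mm apart at 35 mm height. A pen laid along y and pushed down with 3 to 8 N snaps in; home, its axis is at x = 0, 30 mm above the table. The 60 mm between the saddles is free for fingers. Origin: centre of the underside, z up
- tape_center (a point): roll of white tape, 58 mm across, 24 mm high, lying flat in the row: not to be sorted, leave it alone. The point is its centre

How it is judged (in metres and radians):
At the end, for the whole second after the job is handed in: Moulds flat on the tray floor (0.1 rad), one per bay; jar in the large and ink bottle in the small pocket, on its floor (5 mm), 15 mm from its centre, upright (0.12 rad); marker home: 4 mm sideways, 3.5 mm in height, 18 mm lengthwise, 0.1 rad; all at rest (((x of mould_a_center in the frame of mould_tray between -0.035 and 0.035 m and y of mould_a_center in the frame of mould_tray between 0.02 and 0.08 m and z of mould_a_center in the frame of mould_tray between 0.008 and 0.019 m and angle between each of mould_a_center, mould_b_center's own z axis and vertical below 0.1 rad and x of mould_b_center in the frame of mould_tray between -0.035 and 0.035 m and y of mould_b_center in the frame of mould_tray between -0.08 and -0.02 m and z of mould_b_center in the frame of mould_tray between 0.008 and 0.019 m) or (x of mould_a_center in the frame of mould_tray between -0.035 and 0.035 m and y of mould_a_center in the frame of mould_tray between -0.08 and -0.02 m and z of mould_a_center in the frame of mould_tray between 0.008 and 0.019 m and angle between each of mould_a_center, mould_b_center's own z axis and vertical below 0.1 rad and x of mould_b_center in the frame of mould_tray between -0.035 and 0.035 m and y of mould_b_center in the frame of mould_tray between 0.02 and 0.08 m and z of mould_b_center in the frame of mould_tray between 0.008 and 0.019 m)) and x of jar_center in the frame of bottle_block between -0.015 and 0.015 m and y of jar_center in the frame of bottle_block between -0.046 and -0.016 m and z of jar_center in the frame of bottle_block between 0.031 and 0.041 m and angle between each of jar_center, ink_center's own z axis and vertical below 0.12 rad and x of ink_center in the frame of bottle_block between -0.015 and 0.015 m and y of ink_center in the frame of bottle_block between 0.028 and 0.058 m and z of ink_center in the frame of bottle_block between 0.033 and 0.043 m and x of marker_center in the frame of pen_clip between -0.004 and 0.004 m and y of marker_center in the frame of pen_clip between -0.018 and 0.018 m and z of marker_center in the frame of pen_clip between 0.026 and 0.0335 m and angle between the y axis of marker_center and the y axis of pen_clip, either way round below 0.1 rad); the robot touches nothing.
It fails at once if the jar or the ink bottle is tipped over (angle between any of jar_center, ink_center's own z axis and vertical above 0.7 rad).
It fails at once if the tape roll is shifted by more than 30 mm (distance of tape_center from where it was at the start of the episode above 0.03 m).
It also fails if it takes over 120 s, if anything falls off the work surface, if the arm or the gripper's body presses on something with over 40 N, if the wrist force passes 120 N, or if a joint passes its speed limit or range.

## Working session

There is one attempt and no reset: what is moved stays moved. The work goes in short steps, Python scripts to look and compute and a tool call to move; the robot and the scene stay as the last step left them, time stands still between calls to the robot, and variables do not carry over. Pictures are saved under pics/ and viewed, and the job is handed in when it is done.

Besides the shell and the picture viewer there is one more tool, called after "Emit:" as name(argument=value, ...), one argument or row to a line, values as JSON. apply_moves: Moves the arm, as the interface text tells. Its arguments: {"type":"object","properties":{"targets":{"type":"array"},"newtons":{"type":"number"}},"required":["targets"]}

```bash
ls; mkdir -p pics; python3 - <<'E'
from workcell import bot,camera,recognise
import cv2
o=bot.get_obs(); print(o)
for n in ["scene","top","wrist"]:
    c=camera(n); cv2.imwrite(f"pics/{n}0.png",c["img"][:,:,::-1]); print(n,c["intrinsics"],c["origin"],c["rotation"])
    for q in ["mould_a_center","jar_center","ink_center","marker_center","mould_tray","bottle_block","pen_clip","tape_center"]:
        print(q,[(r["conf"],[round(v) for v in r["box"]]) for r in recognise(q,n)])
E
```

```text
pics
{'time': 0.0, 'q': array([-7.32807313e+01,  5.00948320e+00,  1.00331598e+01,  9.50990718e+01,
        8.03644789e-04,  9.00002513e+01]), 'qd': array([ 0.07507371,  0.07116449,  0.03118547, -0.02829686, -0.05372576,
        0.00957808]), 'joint_efforts': array([ 1.96439571e-03, -5.20397472e+01,  4.64799643e+01,  1.67886727e-02,
        3.09664563e-05,  1.86833311e-06]), 'ee_pos': array([ 0.15816149, -0.52652238,  0.23058699]), 'tcp_rot': array([-1.79924605e+02, -8.03313379e-04,  1.67190163e+01]), 'wrist_force': array([ 0.11185083,  0.20498154, -0.21400521]), 'torque': array([-0.01102456,  0.02422402,  0.01185645]), 'opening': 0.08573894913705461}
scene [[465.14900603   0.         325.81729781]
 [  0.         465.14900603 245.45011515]
 [  0.           0.           1.        ]] [0.11360099 0.59684698 0.70656409] [ 4.56543437e+01 -2.73439399e-02 -1.40525721e+02]
mould_a_center [(0.84, [400, 208, 437, 238])]
jar_center [(0.92, [369, 232, 398, 273])]
ink_center [(0.6, [215, 378, 242, 417])]
marker_center [(0.46, [342, 156, 436, 217])]
mould_tray [(0.67, [345, 161, 434, 215])]
bottle_
[... 343 characters left out ...]
(0.68, [390, 246, 424, 269]), (0.45, [239, 242, 267, 270])]
jar_center []
ink_center [(0.76, [188, 242, 210, 260])]
marker_center [(0.69, [276, 254, 323, 262])]
mould_tray [(0.79, [395, 189, 475, 234]), (0.26, [317, 194, 357, 215])]
bottle_block [(0.88, [216, 187, 271, 228])]
pen_clip [(0.58, [319, 194, 356, 214])]
tape_center [(0.48, [238, 245, 266, 267])]
wrist [[371.64829954   0.         318.90237519]
 [  0.         371.64829954 239.29257713]
 [  0.           0.           1.        ]] [ 0.2219643  -0.50844448  0.37535693] [-1.53141295e+01  3.52069730e-02 -7.32512919e+01]
mould_a_center []
jar_center []
ink_center []
marker_center []
mould_tray []
bottle_block []
pen_clip []
tape_center []
```

View pics/scene0.png

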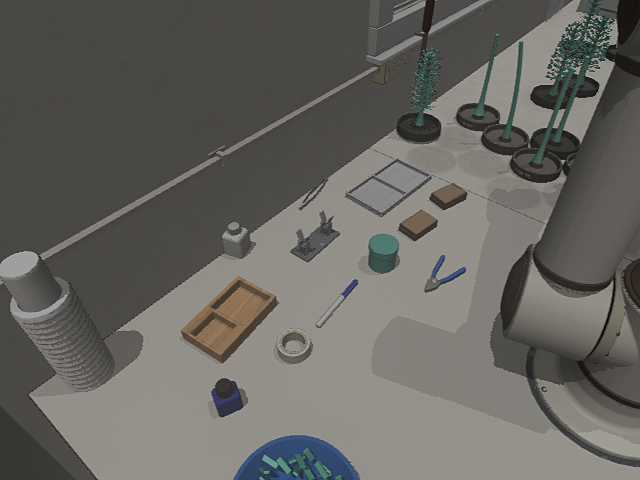

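View pics/top0.png

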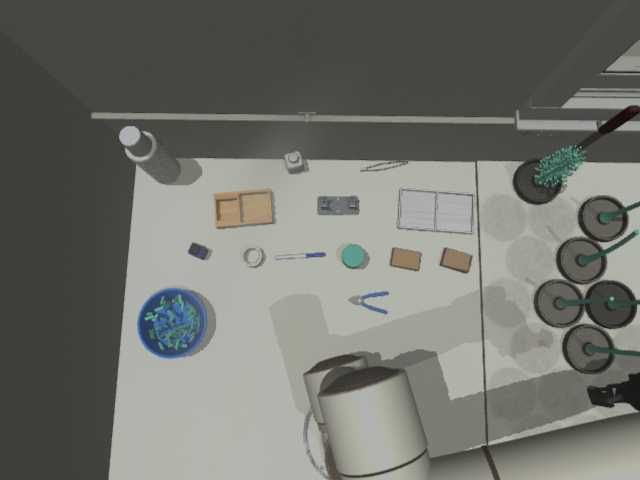

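View pics/wrist0.png

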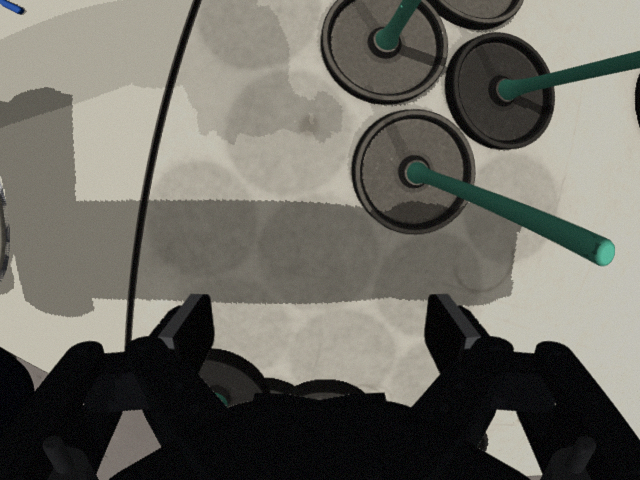

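```bash
cat > h.py <<'E'
from workcell import bot,camera,recognise
import cv2,numpy as np
from scipy.spatial.transform import Rotation as R
def cam(n,save=None):
    c=camera(n); c["name"]=n
    if save: cv2.imwrite(f"pics/{save}.png",c["img"][:,:,::-1])
    return c
def px2w(c,uv,z):
    K=c["intrinsics"];u=(np.atleast_2d(uv)-[K[0,2],K[1,2]])/K[0,0]
    if c["name"]=="wrist":
        r=np.linalg.norm(u,axis=1,keepdims=True)+1e-12
        d=np.hstack([u/r*np.sin(r),np.cos(r)])
    else: d=np.hstack([u,np.ones((len(u),1))])
    d=d*[1,-1,-1]
    d=d@R.from_euler("xyz",c["rotation"],degrees=True).as_matrix().T
    o=np.array(c["origin"]); t=(z-o[2])/d[:,2:3]
    return o+t*d
def w2px(c,P):
    Rm=R.from_euler("xyz",c["rotation"],degrees=True).as_matrix()
    d=(np.atleast_2d(P)-c["origin"])@Rm*[1,-1,-1];K=c["intrinsics"]
    if c["name"]=="wrist":
        s=np.linalg.norm(d[:,:2],axis=1,keepdims=True)+1e-12
        u=d[:,:2]/s*np.arctan2(s,d[:,2:3])
    else: u=d[:,:2]/d[:,2:3]
    return u*K[0,0]+[K[0,2],K[1,2]]
def crop(c,box,k,name):
    l,t,r,b=box; im=cv2.resize(c["img"][t:b,l:r],None,fx=k,fy=k,interpolation=cv2.INTER_CUBIC)
    cv2.imwrite(f"pics/{name}.png",im[:,:,::-1])
E
python3 - <<'E'
from h import *
c=cam("top")
crop(c,(180,150,490,280),2.5,"top_crop")
for nm,uv,z in [("tray",(436,211.5),.007),("block",(243,208),.026),("clip",(338,206),.006),("m1",(406,259),.022),("m2",(456.5,260),.022),("jar",(353,257),.06),("ink",(199,251),.04),("marker",(300,256.5),.006),("tape",(252,256),.024),("tablecorner",(135,160),0)]:
    print(nm,px2w(c,uv,z)[0].round(4))
hsv=cv2.cvtColor(c["img"],cv2.COLOR_RGB2HSV)
for p in [(406,259),(456,260),(353,257),(199,251),(230,215),(436,211),(338,206),(310,256),(285,257)]: print(p,hsv[p[1],p[0]])
E
```

```text
tray [ 0.58   -0.2215  0.007 ]
block [0.5775 0.3047 0.026 ]
clip [0.5917 0.0469 0.006 ]
m1 [ 0.4458 -0.1356  0.022 ]
m2 [ 0.4453 -0.2695  0.022 ]
jar [0.4439 0.0073 0.06  ]
ink [0.4561 0.4132 0.04  ]
marker [0.4501 0.1478 0.006 ]
tape [0.4471 0.2749 0.024 ]
tablecorner [0.7179 0.6211 0.    ]
(406, 259) [ 17  85 147]
(456, 260) [ 17  84 143]
(353, 257) [ 84  98 154]
(199, 251) [ 0  0 69]
(230, 215) [ 16  86 169]
(436, 211) [ 75   3 159]
(338, 206) [ 90  11 115]
(310, 256) [115 100 130]
(285, 257) [ 90   3 180]
```

View pics/top_crop.png

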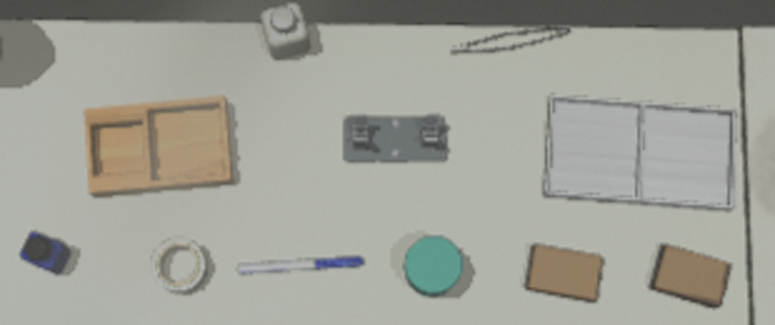

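Emit:
apply_moves(
  targets=[0,4,2,0,0,0,1,0,8.3,2,0,0,2,1,0,8.3,2,0,0,6,1,0,8.3,2,0,0,6,1,0,8.3,2,0,0,6,1],
)

```text
time: 1.9
ee_pos: [0.1578, -0.2835, 0.2901]
tcp_rot: [180.0, 0.0, 51.4]
wrist_force: [1.0, 0.6, 0.6]
opening: 0.0852
```

Emit:
apply_moves(
  targets=[4,0,0,0,0,3,1,10,0,0,0,0,8,1,10,-1,0,0,0,8,1,10,-1,0,0,0,8,1,10,-1,0,0,0,8,1],
)

```text
time: 2.4
ee_pos: [0.4087, -0.3072, 0.2901]
tcp_rot: [180.0, 0.0, 94.5]
wrist_force: [-0.4, -0.4, 0.5]
opening: 0.0854
```

Emit:
apply_moves(
  targets=[2.6,0,1,0,0,0,1,2.6,0,1,0,0,0,1,2.6,0,1,0,0,0,1],
)

```text
time: 2.7
ee_pos: [0.4882, -0.3074, 0.3188]
tcp_rot: [-180.0, -0.0, 94.2]
wrist_force: [0.9, -0.2, 0.8]
opening: 0.0853
```

```bash
python3 - <<'E'
from h import *
c=cam("wrist","w1");o=bot.get_obs();print(o["ee_pos"],o["tcp_rot"],o["q"],c["origin"],c["rotation"])
E
```

```text
[ 0.4863621  -0.30744438  0.31886893] [-1.79939980e+02 -4.54226283e-02  9.41752436e+01] [-3.22986534e+01  1.19532551e+01  2.78917711e+01  1.06013782e+02
  8.46064767e-04  5.35260786e+01] [ 0.48310234 -0.24175196  0.46293747] [-15.23758604   0.02691338   4.24250376]
```

View pics/w1.png

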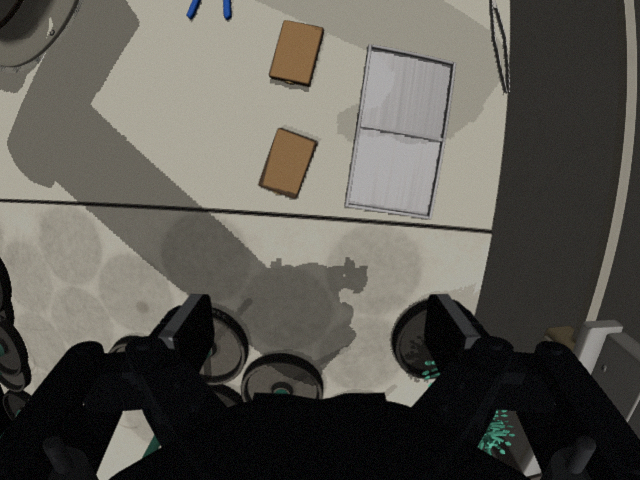

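```bash
cat >> h.py <<'E'
def blobs(c,lo,hi,amin=150):
    hsv=cv2.cvtColor(c["img"],cv2.COLOR_RGB2HSV)
    m=cv2.inRange(hsv,np.array(lo),np.array(hi)); m=cv2.morphologyEx(m,cv2.MORPH_OPEN,np.ones((3,3)))
    cs,_=cv2.findContours(m,cv2.RETR_EXTERNAL,cv2.CHAIN_APPROX_NONE)
    return [k.reshape(-1,2) for k in cs if cv2.contourArea(k)>amin]
def rect(P):
    r=cv2.minAreaRect((P[:,:2]*1000).astype(np.float32)); return r
E
python3 - <<'E'
from h import *
c=cam("wrist")
for k in blobs(c,(8,90,60),(25,255,255)):
    W=px2w(c,k,.022); print("mould?",k.mean(0).round(),rect(W))
T=np.array([(370,46),(454,64),(430,216),(346,206)])
W=px2w(c,T,.014); print(W.round(4)); print("tray",W.mean(0),[np.linalg.norm(W[i]-W[(i+1)%4]) for i in range(4)], np.degrees(np.arctan2(*(W[0]-W[3])[[1,0]])))
E
```

```text
mould? [288. 163.] ((446.6932067871094, -270.8481140136719), (72.39313507080078, 47.84449005126953), 73.75386810302734)
mould? [298.  52.] ((447.71746826171875, -135.31065368652344), (72.44340515136719, 47.97879409790039), 80.80284881591797)
[[ 0.5334 -0.1196  0.014 ]
 [ 0.6407 -0.1264  0.014 ]
 [ 0.6283 -0.3229  0.014 ]
 [ 0.5199 -0.3191  0.014 ]]
tray [ 0.5805816  -0.22198018  0.014     ] [np.float64(0.10753490796277906), np.float64(0.19690976999740256), np.float64(0.10843311355719576), np.float64(0.2000287530002978)] 86.14342682104939
```

Emit:
apply_moves(
  targets=[-1.32,1.25,-2,0,0,-1.4,1,-1.32,1.25,-8,0,0,-2.8,1,-1.32,1.25,-8,0,0,-3.4,1,-1.32,1.25,-8,0,0,-3.4,1,-1.32,1.25,-8,0,0,-3.4,1],
)

```text
time: 3.3
ee_pos: [0.4439, -0.2706, 0.0871]
tcp_rot: [179.9, 0.0, 73.6]
wrist_force: [0.5, -0.1, 0.5]
opening: 0.0855
```

```bash
python3 - <<'E'
from h import *
c=cam("wrist","w2");o=bot.get_obs();print(o["ee_pos"],o["tcp_rot"],o["qd"])
E
```

```text
[ 0.4388425  -0.26732035  0.07698372] [-179.25276164   -0.19628822   73.6061147 ] [-1.28295519e-01  2.75386835e+00  6.03093560e+00  1.10285159e+01
 -1.06091656e-02 -2.54510871e-01]
```

View pics/w2.png

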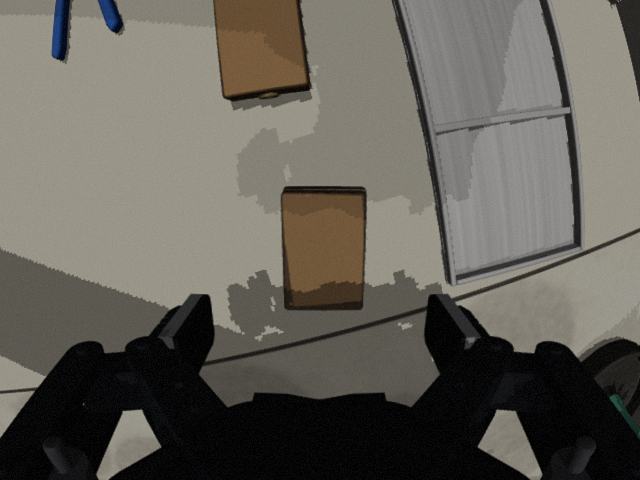

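```bash
python3 - <<'E'
from h import *
c=cam("wrist")
for k in blobs(c,(8,90,60),(25,255,255)):
    W=px2w(c,k,.022); print("mould?",k.mean(0).round(),rect(W))
o=bot.get_obs();print(o["ee_pos"],o["tcp_rot"],o["qd"])
E
```

```text
mould? [335. 254.] ((447.3589172363281, -269.54742431640625), (69.755859375, 46.846675872802734), 75.92822265625)
mould? [268.  45.] ((446.43634033203125, -142.02500915527344), (58.486473083496094, 47.81608200073242), 80.37156677246094)
[ 0.43990735 -0.26799215  0.08146533] [-1.79315335e+02 -1.77076331e-01  7.36160735e+01] [-0.05135951 -0.94081727 11.63575868  5.66877472 -0.10277056 -0.15431596]
```

Emit:
apply_moves(
  targets=[0,0,-1.2,0,0,0,1,0,0,-2.3,0,0,0.1,1,0,0,-2.3,0,0,0.2,1,0,0,-2.3,0,0,0.2,1],
)

```text
time: 3.8
ee_pos: [0.4464, -0.2717, 0.0225]
tcp_rot: [179.9, 0.0, 74.9]
wrist_force: [-0.5, -0.1, -0.1]
opening: 0.0855
```

Emit:
apply_moves(
  targets=[0,0,-0.6,0,0,0,1,0,0,-0.6,0,0,0,1,0,0,-0.6,0,0,0,0.5,0,0,-0.6,0,0,0,0.3,0,0,-0.6,0,0,0,0.3],
  newtons=40,
)

```text
time: 4.3
ee_pos: [0.4465, -0.2713, 0.0033]
tcp_rot: [179.9, 0.0, 74.9]
wrist_force: [-0.3, -0.2, 3.4]
opening: 0.0496
```

Emit:
apply_moves(
  targets=[0,0,0,0,0,0,0.3,0,0,0,0,0,0,0.3,0,0,0,0,0,0,0.3],
)

```text
time: 4.6
ee_pos: [0.4465, -0.2713, 0.0034]
tcp_rot: [179.9, 0.0, 74.9]
wrist_force: [-0.3, 1.3, 6.4]
opening: 0.0496
```

Emit:
apply_moves(
  targets=[0,0,1,0,0,0,0.2,0,0,2,0,0,0,0.2,4.35,0,2,0,0,1.9,0.2,4.35,0,2,0,0,1.9,0.2,4.35,0,2,0,0,1.9,0.2],
)

```text
time: 5.1
ee_pos: [0.5792, -0.2707, 0.0624]
tcp_rot: [179.9, 0.0, 86.4]
wrist_force: [-0.1, 0.2, -1.8]
opening: 0.0493
```

Emit:
apply_moves(
  targets=[0,0,0,0,0,0,0.2,0,0,0,0,0,0,0.2],
)

```text
time: 5.3
ee_pos: [0.5763, -0.2705, 0.0612]
tcp_rot: [-179.9, -0.0, 86.3]
wrist_force: [-0.0, -0.2, -1.8]
opening: 0.0495
```

```bash
python3 - <<'E'
from h import *
c=cam("wrist","w3");o=bot.get_obs();print(o["ee_pos"],o["tcp_rot"],o["opening"],o["wrist_force"])
E
```

```text
[ 0.57571525 -0.27069079  0.06152361] [-1.79948692e+02 -1.02366736e-02  8.62715175e+01] 0.04947951335763297 [ 0.22933589  0.44386637 -1.64026848]
```

View pics/w3.png

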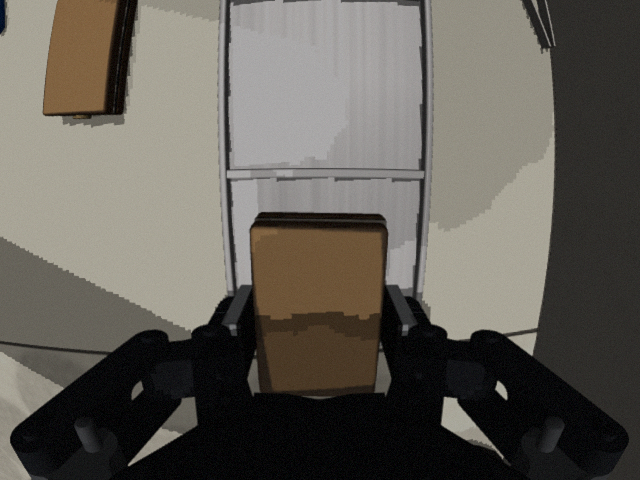

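Emit:
apply_moves(
  targets=[0.05,0,-1.2,0,0,0,0.2,0.05,0,-1.77,0,0,0,0.2,0.05,0,-1.77,0,0,0,0.2,0.05,0,-1.77,0,0,0,0.2],
)

```text
time: 5.75
ee_pos: [0.5768, -0.271, 0.009]
tcp_rot: [-180.0, 0.0, 86.2]
wrist_force: [0.5, 0.1, -0.8]
opening: 0.0495
```

Emit:
apply_moves(
  targets=[0,0,0,0,0,0,0.72,0,0,0,0,0,0,0.72,0,0,0.6,0,0,0,0.72,0,0,2,0,0,0,0.72,0,0,2.5,0,0,0,0.9],
)

```text
time: 6.25
ee_pos: [0.579, -0.2715, 0.088]
tcp_rot: [179.7, 0.1, 86.3]
wrist_force: [-0.1, -0.0, 1.3]
opening: 0.0741
```

Emit:
apply_moves(
  targets=[-4.35,4.52,0,0,0,-0.9,1,-4.35,4.52,0,0,0,-0.9,1,-4.35,4.52,0,0,0,-0.9,1,-4.35,4.52,0,0,0,-0.9,1,-4.35,4.52,0,0,0,-0.9,1],
)

```text
time: 6.75
ee_pos: [0.4446, -0.1328, 0.084]
tcp_rot: [-180.0, -0.0, 81.0]
wrist_force: [0.1, -0.1, -0.3]
opening: 0.0855
```

```bash
python3 - <<'E'
from h import *
c=cam("wrist","w4")
for k in blobs(c,(8,90,60),(25,255,255)):
    W=px2w(c,k,.022); print("mould?",k.mean(0).round(),rect(W))
o=bot.get_obs();print(o["ee_pos"],o["tcp_rot"],o["opening"],o["wrist_force"])
E
```

```text
mould? [503. 421.] ((572.517333984375, -297.1958923339844), (30.868276596069336, 26.47098159790039), 0.3827711343765259)
mould? [325. 255.] ((447.7657470703125, -135.39337158203125), (71.33382415771484, 47.695098876953125), 81.04533386230469)
[ 0.44646099 -0.13417382  0.08428825] [1.79896030e+02 1.44560073e-02 8.09582244e+01] 0.08525412836202566 [ 0.28242857 -0.27074253  0.55711273]
```

View pics/w4.png

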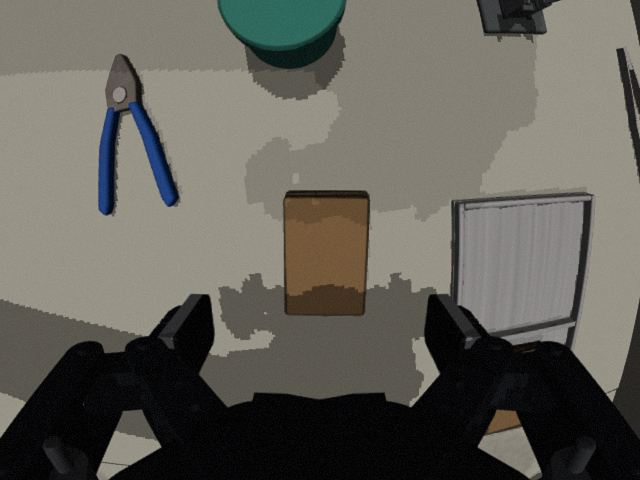

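The mould (285–370, 190–315) sits centred between the fingers and parallel to them. The first mould is visible lying in the lower bay at (510,400). I'll descend and grip.

Emit:
apply_moves(
  targets=[0.03,-0.03,-1.4,0,0,0,1,0.03,-0.03,-2.7,0,0,0,1,0.03,-0.03,-2.7,0,0,0,1,0.03,-0.03,-2.7,0,0,0,0.5,0.03,-0.03,-2.7,0,0,0,0.2],
)

```text
time: 7.3
ee_pos: [0.4496, -0.1368, 0.0046]
tcp_rot: [179.8, 0.0, 80.8]
wrist_force: [0.4, 0.7, 0.7]
opening: 0.0588
```

Emit:
apply_moves(
  targets=[0,0,0,0,0,0,0.2,0,0,0,0,0,0,0.2,0,0,0,0,0,0,0.2],
)

```text
time: 7.6
ee_pos: [0.4497, -0.1367, 0.0048]
tcp_rot: [179.8, 0.0, 80.9]
wrist_force: [-1.0, -0.5, 5.3]
opening: 0.0492
```

Emit:
apply_moves(
  targets=[0,0,1,0,0,0,0.2,0,0,2,0,0,0,0.2,4.48,-1.18,2,0,0,0.9,0.2,4.48,-1.18,2,0,0,0.9,0.2,4.48,-1.18,2,0,0,0.9,0.2],
)

```text
time: 8.1
ee_pos: [0.5856, -0.1724, 0.0644]
tcp_rot: [179.8, 0.0, 86.3]
wrist_force: [0.1, -0.8, -1.0]
opening: 0.0491
```

Emit:
apply_moves(
  targets=[0,0,0,0,0,0,0.2,0,0,0,0,0,0,0.2],
)

```text
time: 8.3
ee_pos: [0.583, -0.1716, 0.0625]
tcp_rot: [-180.0, -0.0, 86.3]
wrist_force: [-0.7, -1.0, -0.7]
opening: 0.0496
```

```bash
python3 - <<'E'
from h import *
c=cam("wrist","w5");o=bot.get_obs();print(o["ee_pos"],o["tcp_rot"],o["opening"],o["wrist_force"])
E
```

```text
[ 0.58235637 -0.17147764  0.06286898] [-1.79988282e+02 -4.03800758e-03  8.62665571e+01] 0.04916709281913257 [-0.25128856 -0.18850555 -0.5856934 ]
```

View pics/w5.png

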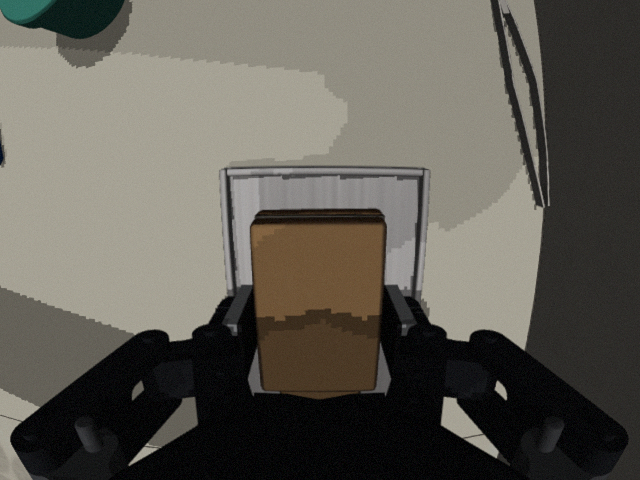

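Emit:
apply_moves(
  targets=[0.05,0,-1.2,0,0,0,0.2,0.05,0,-1.78,0,0,0,0.2,0.05,0,-1.78,0,0,0,0.2,0.05,0,-1.78,0,0,0,0.2],
)

```text
time: 8.75
ee_pos: [0.5834, -0.1714, 0.0102]
tcp_rot: [179.9, 0.0, 86.3]
wrist_force: [-0.1, 0.4, -0.5]
opening: 0.0492
```

Emit:
apply_moves(
  targets=[0,0,0,0,0,0,0.72,0,0,0,0,0,0,0.72,0,0,0.6,0,0,0,0.72,0,0,2,0,0,0,0.72,0,0,3.5,0,0,0,0.9],
)

```text
time: 9.25
ee_pos: [0.5831, -0.1713, 0.1146]
tcp_rot: [-179.9, -0.0, 86.3]
wrist_force: [1.4, -0.6, 0.2]
opening: 0.0743
```

Emit:
apply_moves(
  targets=[-2.8,3.7,6,0,0,0.6,1,-2.8,3.7,6,0,0,0.6,1,-2.8,3.7,6,0,0,0.6,1,-2.8,3.7,6,0,0,0.6,1,-2.8,3.7,6,0,0,0.6,1],
)

```text
time: 9.75
ee_pos: [0.4989, -0.0591, 0.2985]
tcp_rot: [179.7, 0.0, 89.9]
wrist_force: [1.0, -0.4, -0.2]
opening: 0.0855
```

```bash
python3 - <<'E'
from h import *
cam("wrist");cam("wrist")
c=cam("wrist","w6");o=bot.get_obs();print(o["ee_pos"],o["tcp_rot"],o["qd"].round(1))
for nm,lo,hi,z in [("jar",(75,60,40),(92,255,255),.06),("mk_cap",(105,80,40),(125,255,255),.006)]:
  for k in blobs(c,lo,hi,60):
    W=px2w(c,k,z); print(nm,k.mean(0).round(),rect(W))
E
```

```text
[ 0.50013557 -0.0599291   0.2963694 ] [1.79750049e+02 3.17319414e-02 8.99449616e+01] [-1.2  2.5 -2.7 -1.7 -0.1 -0.5]
jar [268. 141.] ((449.368408203125, 6.331693649291992), (58.170963287353516, 59.19486618041992), 88.90451049804688)
mk_cap [196. 194.] ((351.14471435546875, -54.85979080200195), (11.043493270874023, 69.66783142089844), 9.675844192504883)
mk_cap [169. 193.] ((313.57623291015625, -52.62196350097656), (69.40081024169922, 10.161749839782715), 72.71623992919922)
mk_cap [280.  56.] ((456.0545349121094, 107.51617431640625), (10.31514835357666, 51.71766662597656), 4.602316856384277)
```

View pics/w6.png

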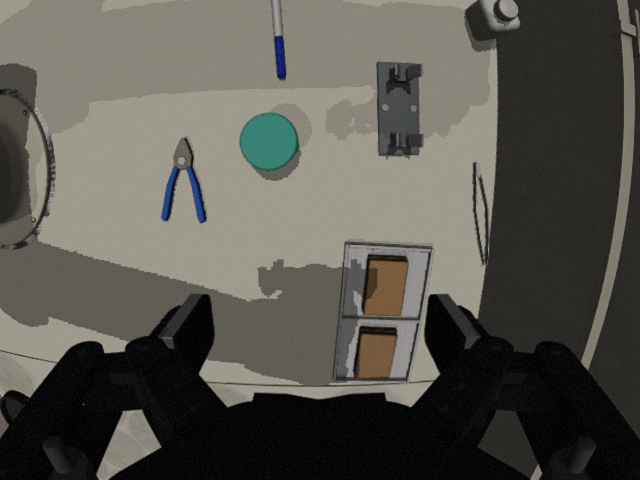

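Emit:
apply_moves(
  targets=[-1.75,2.2,-4.9,0,0,0,1,-1.75,2.2,-4.9,0,0,0,1,-1.75,2.2,-4.9,0,0,0,1,-1.75,2.2,-4.9,0,0,0,1,-1.75,2.2,-4.9,0,0,0,1],
)

```text
time: 10.4
ee_pos: [0.4452, 0.0058, 0.1433]
tcp_rot: [-179.7, 0.0, 89.9]
wrist_force: [-0.2, -0.8, -0.4]
opening: 0.0857
```

```bash
python3 - <<'E'
from h import *
cam("wrist")
c=cam("wrist","w7");o=bot.get_obs();print(o["ee_pos"],o["tcp_rot"],o["qd"].round(1))
t=cam("top","t7"); s=cam("scene","s7")
for cc in (c,t):
 for nm,lo,hi,z in [("jar",(75,60,40),(92,255,255),.06)]:
  for k in blobs(cc,lo,hi,60):
    W=px2w(cc,k,z); print(nm,k.mean(0).round(),rect(W))
E
```

```text
[0.44776928 0.00508445 0.14715128] [-1.79990729e+02  1.37905816e-02  8.98692285e+01] [-0.5 -0.   2.5  0.3  0.   0. ]
jar [323. 236.] ((448.79779052734375, 6.879673004150391), (59.2730712890625, 59.770751953125), 40.223880767822266)
jar [613. 351.] ((219.46017456054688, -642.7882080078125), (125.86692810058594, 15.314132690429688), 87.17337799072266)
jar [176. 337.] ((234.4444580078125, 452.5486755371094), (56.68498611450195, 50.6233024597168), 3.835906982421875)
jar [599. 302.] ((338.8869934082031, -615.4058837890625), (25.126155853271484, 205.0116729736328), 0.9562845230102539)
jar [179. 302.] ((322.6047058105469, 448.99517822265625), (38.87767791748047, 24.34757423400879), 50.99586868286133)
jar [609. 248.] ((480.4695129394531, -656.0369873046875), (20.917320251464844, 175.59097290039062), 26.330596923828125)
jar [619. 212.] ((579.9166259765625, -686.8693237304688), (29.678342819213867, 115.239501953125), 28.916271209716797)
jar [557. 167.] ((693.7249755859375, -532.2186889648438), (75.76590728759766, 143.20962524414062), 30.6407413482666)
```

View pics/w7.png

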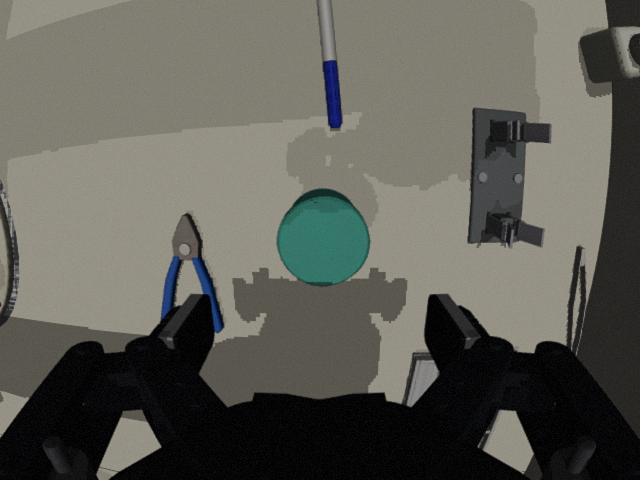

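Emit:
apply_moves(
  targets=[0.04,0,-1.5,0,0,0,1,0.04,0,-3,0,0,0,1,0.04,0,-3.9,0,0,0,1,0.04,0,-3.9,0,0,0,1,0.04,0,-3.9,0,0,0,0.6],
  newtons=30,
)

```text
time: 11.1
ee_pos: [0.4497, 0.0051, 0.0316]
tcp_rot: [179.9, 0.0, 89.8]
wrist_force: [-0.2, 0.7, 0.4]
opening: 0.073
```

Emit:
apply_moves(
  targets=[0,0,0,0,0,0,0.5,0,0,0,0,0,0,0.5,0,0,0,0,0,0,0.5,0,0,0,0,0,0,0.5],
)

```text
time: 11.5
ee_pos: [0.4503, 0.0053, 0.0327]
tcp_rot: [179.8, 0.0, 89.9]
wrist_force: [-2.1, -1.1, 6.4]
opening: 0.0597
```

Emit:
apply_moves(
  targets=[0,0,1,0,0,0,0.4,0,0,2.5,0,0,0,0.4,3.7,4.5,5.6,0,0,0,0.4,3.7,4.5,5.6,0,0,0,0.4,3.7,4.5,5.6,0,0,0,0.4],
)

```text
time: 12.0
ee_pos: [0.5343, 0.1091, 0.1786]
tcp_rot: [179.8, -0.0, 89.8]
wrist_force: [0.5, -0.4, -1.2]
opening: 0.0596
```

Emit:
apply_moves(
  targets=[0.7,0.8,0.8,0,0,0,0.4,0.7,0.8,0.8,0,0,0,0.4,0.7,0.8,0.8,0,0,0,0.4],
)

```text
time: 12.3
ee_pos: [0.5544, 0.1323, 0.2005]
tcp_rot: [179.9, -0.0, 89.9]
wrist_force: [-0.5, -0.2, -0.5]
opening: 0.06
```

```bash
python3 - <<'E'
from h import *
cam("wrist")
c=cam("wrist","w8");o=bot.get_obs();print(o["ee_pos"],o["tcp_rot"],o["qd"].round(1),o["opening"])
for k in blobs(c,(8,70,60),(25,255,255)):
    W=px2w(c,k,.026); print("block?",k.mean(0).round(),rect(W))
E
```

```text
[0.55331738 0.13120368 0.199445  ] [-1.79976628e+02  1.37691912e-02  8.98460886e+01] [-0.5 -0.5 -1.  -0.1  0.   0.2] 0.06000020063756047
block? [352.  52.] ((583.357421875, 278.54705810546875), (95.1724853515625, 101.18611907958984), 6.270570278167725)
```

View pics/w8.png

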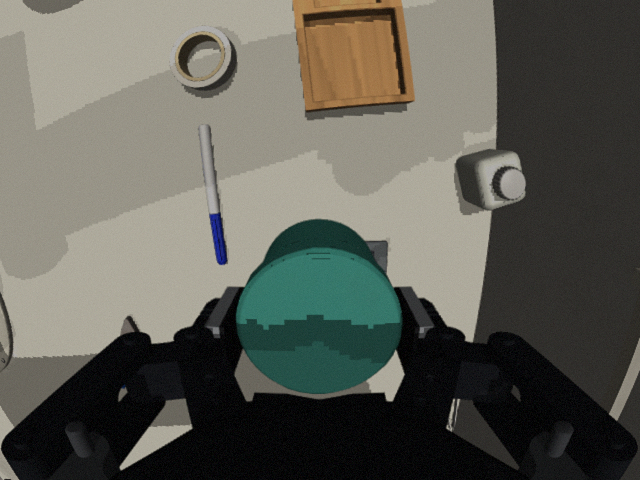

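```bash
python3 - <<'E'
from h import *
c=cam("wrist")
crop(c,(270,0,430,120),5,"w8c")
E
```

```text
(no output)
```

View pics/w8c.png

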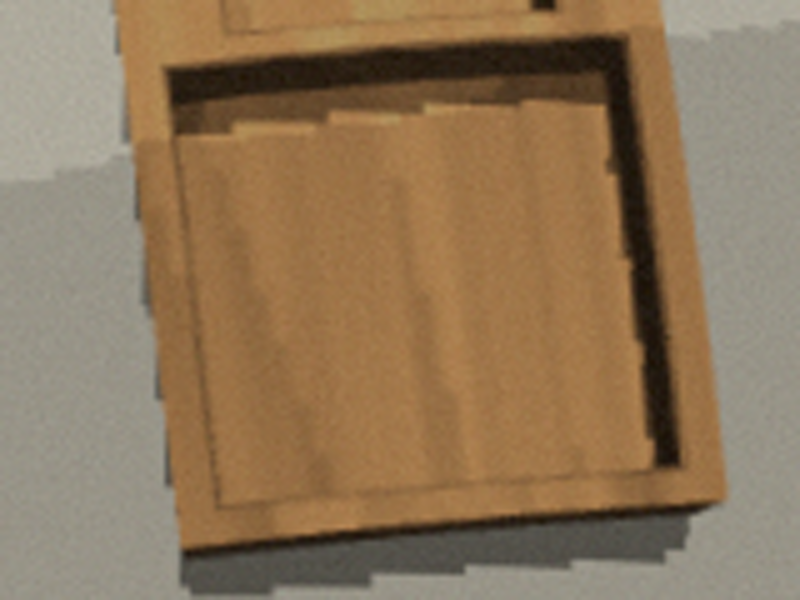

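```bash
python3 - <<'E'
from h import *
c=cam("wrist")
f=lambda L:px2w(c,np.array(L)/5.+[270,0],.026)
P=f([(168,70),(628,38),(680,467),(218,507)]);O=f([(182,548),(724,500)])
print(P.round(4),P.mean(0),[np.linalg.norm(P[i]-P[(i+1)%4]).round(4) for i in range(4)])
print(O.round(4),np.linalg.norm(O[1]-O[0]))
for a,b in [(O[0],O[1]),(P[3],P[2]),(P[0],P[1])]: print(np.degrees(np.arctan2(*(b-a)[[1,0]])))
for a,b in [(P[3],P[0]),(P[2],P[1])]: print(np.degrees(np.arctan2(*(b-a)[[1,0]])))
M=px2w(c,[(205,125),(213,212),(221,263)],.011);print(M.round(4))
E
```

```text
[[0.5402 0.3091 0.026 ]
 [0.6197 0.3179 0.026 ]
 [0.6275 0.2391 0.026 ]
 [0.5486 0.2301 0.026 ]] [0.58399714 0.27403879 0.026     ] [np.float64(0.0799), np.float64(0.0792), np.float64(0.0793), np.float64(0.0794)]
[[0.5425 0.2231 0.026 ]
 [0.6353 0.2337 0.026 ]] 0.09334331337894003
6.556068536659861
6.517038796781872
6.364278412363566
96.06027521783298
95.62875903225792
[[0.4495 0.2139 0.011 ]
 [0.4537 0.1327 0.011 ]
 [0.4579 0.0825 0.011 ]]
```

Emit:
apply_moves(
  targets=[1.02,4.74,0,0,0,0,0.4,1.02,4.74,0,0,0,0,0.4,1.02,4.74,-1,0,0,0,0.4,1.02,4.74,-2.5,0,0,0,0.4,1.02,4.74,-3.2,0,0,0,0.4],
)

```text
time: 13.0
ee_pos: [0.5825, 0.2741, 0.0986]
tcp_rot: [-179.7, 0.1, 89.9]
wrist_force: [-0.4, -0.5, -1.5]
opening: 0.06
```

Emit:
apply_moves(
  targets=[0,0,0,0,0,0,0.4,0,0,0,0,0,0,0.4,0,0,0,0,0,0,0.4],
)

```text
time: 13.3
ee_pos: [0.5853, 0.2737, 0.106]
tcp_rot: [179.8, -0.1, 89.8]
wrist_force: [0.1, 0.5, -0.7]
opening: 0.0595
```

```bash
python3 - <<'E'
from h import *
c=cam("wrist","w9");o=bot.get_obs();print(o["ee_pos"],o["tcp_rot"],o["qd"].round(1),o["opening"])
E
```

```text
[0.58535117 0.27381845 0.1060556 ] [ 1.79818925e+02 -8.46547035e-02  8.98213902e+01] [ 0.2  0.1 -0.  -0.2 -0.   0.1] 0.05967720204836857
```

View pics/w9.png

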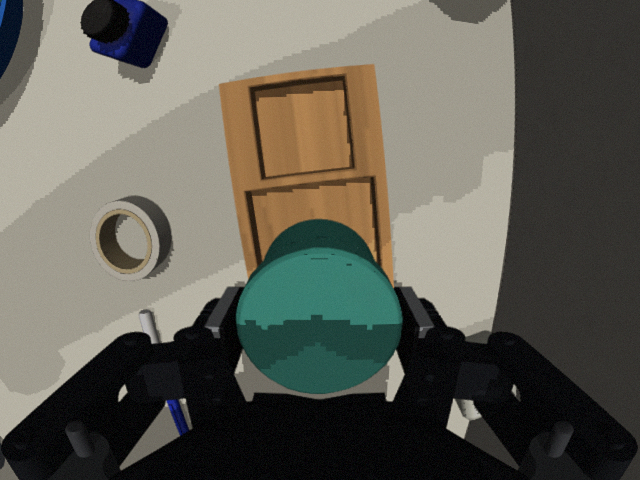

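Emit:
apply_moves(
  targets=[-0.04,0,-0.8,0,0,0,0.4,-0.04,0,-1.6,0,0,0,0.4,-0.04,0,-2.1,0,0,0,0.4,-0.04,0,-2.2,0,0,0,0.4,-0.04,0,-2.2,0,0,0,0.4],
)

```text
time: 13.85
ee_pos: [0.5836, 0.2739, 0.0386]
tcp_rot: [179.9, -0.0, 89.8]
wrist_force: [-0.8, 0.0, -0.4]
opening: 0.0599
```

Emit:
apply_moves(
  targets=[0,0,-0.03,0,0,0,0.4,0,0,-0.03,0,0,0,0.8,0,0,-0.03,0,0,0,1,0,0,-0.03,0,0,0,1,0,0,0.6,0,0,0,1],
)

```text
time: 14.35
ee_pos: [0.5819, 0.2733, 0.053]
tcp_rot: [-179.8, 0.1, 89.9]
wrist_force: [-0.0, -0.3, -0.9]
opening: 0.0854
```

Emit:
apply_moves(
  targets=[0,0,1.5,0,0,0,1,0,0,3,0,0,0,1,0,0,4,0,0,0,1,0,0,4,0,0,0,1],
)

```text
time: 14.75
ee_pos: [0.5848, 0.2747, 0.1811]
tcp_rot: [179.6, -0.2, 89.9]
wrist_force: [0.8, 1.0, -0.8]
opening: 0.0856
```

```bash
python3 - <<'E'
from h import *
c=cam("wrist","w10");o=bot.get_obs();print(o["ee_pos"],o["tcp_rot"],o["qd"].round(1),o["opening"])
for nm,lo,hi,z in [("jar",(75,60,40),(92,255,255),.066),("ink",(105,80,20),(130,255,255),.042)]:
  for k in blobs(c,lo,hi,60):
    W=px2w(c,k,z); print(nm,k.mean(0).round(),rect(W))
crop(c,(60,0,220,120),5,"w10c")
E
```

```text
[0.58421323 0.27441992 0.17807379] [ 1.79772476e+02 -1.03664963e-01  8.98643676e+01] [-0.1  1.5 -3.9 -1.5  0.  -0. ] 0.08521605784937951
jar [316. 229.] ((583.6773071289062, 276.2394104003906), (59.520172119140625, 59.606407165527344), 44.64759063720703)
jar [13. 99.] ((314.2817687988281, 399.983154296875), (27.320255279541016, 8.539739608764648), 3.6534178256988525)
jar [ 6. 86.] ((304.6127014160156, 414.1025390625), (10.800989151000977, 19.992332458496094), 60.27178955078125)
jar [23. 76.] ((325.79205322265625, 419.4728088378906), (20.73480987548828, 43.66868209838867), 65.8409423828125)
jar [ 6. 27.] ((298.4062805175781, 473.0509033203125), (7.283077239990234, 20.870962142944336), 77.92900848388672)
jar [30. 40.] ((327.242919921875, 453.6839599609375), (38.304405212402344, 74.65391540527344), 74.03995513916016)
jar [46. 12.] ((351.73333740234375, 472.0741271972656), (3.8002753257751465, 27.491891860961914), 45.738929748535156)
jar [28. 10.] ((331.93023681640625, 481.36834716796875), (15.085189819335938, 39.2850341796875), 65.97396087646484)
ink [141. 449.] ((373.9788513183594, 5.288816452026367), (12.732513427734375, 24.689374923706055), 13.034688949584961)
ink [125. 454.] ((343.3168640136719, -12.964244842529297), (59.14083480834961, 9.692898750305176), 73.87132263183594)
ink [18. 51.] ((292.38775634765625, 455.4896240234375), (42.91084289550781, 55.47684097290039), 66.36868286132812)
ink [170.  55.] ((467.1539306640625, 416.7298278808594), (39.25527572631836, 45.84320831298828), 63.937870025634766)
ink [15. 19.] ((285.6947326660156, 489.6580505371094), (14.479530334472656, 41.18691635131836), 60.033992767333984)
ink [38. 61.] ((319.35418701171875, 430.9918212890625), (136.44985961914062, 65.91351318359375), 56.53834915161133)
```

View pics/w10.png

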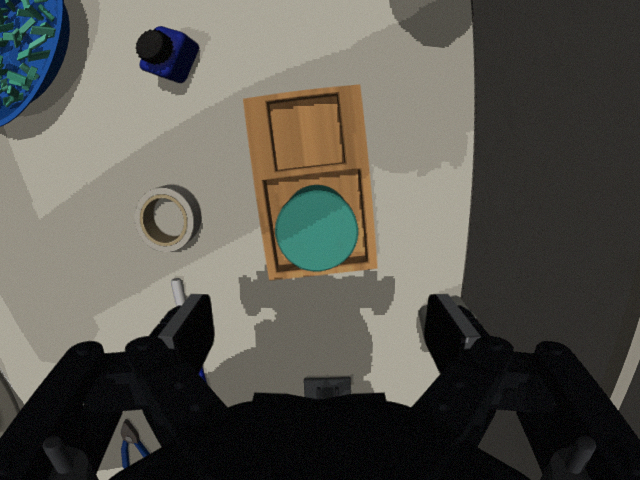

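View pics/w10c.png

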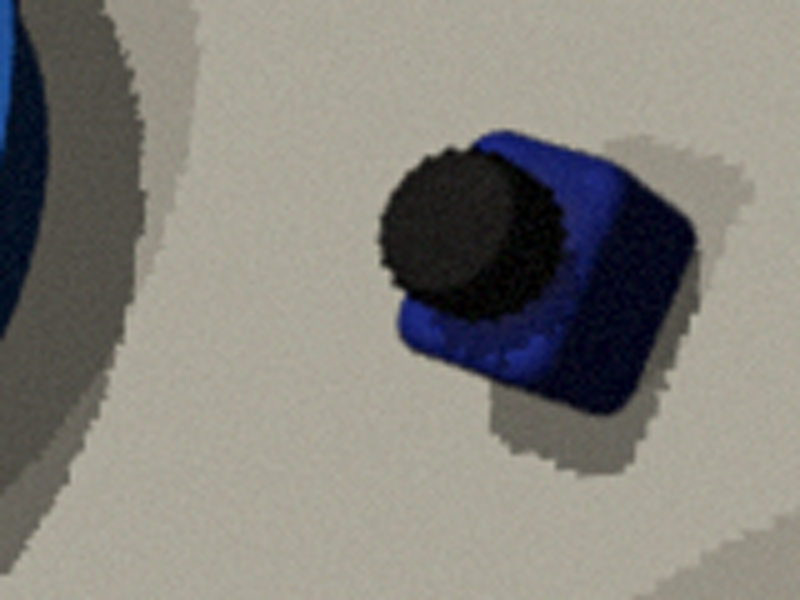

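Emit:
apply_moves(
  targets=[-4.2,4.6,0,0,0,-1.3,1,-4.2,4.6,0,0,0,-2.6,1,-4.2,4.6,0,0,0,-3.3,1,-4.2,4.6,0,0,0,-3.3,1,-4.2,4.6,0,0,0,-3.3,1],
)

```text
time: 15.3
ee_pos: [0.4538, 0.4147, 0.1739]
tcp_rot: [-179.9, 0.1, 70.3]
wrist_force: [0.9, -0.2, 0.2]
opening: 0.0855
```

```bash
python3 - <<'E'
from h import *
cam("wrist")
c=cam("wrist","w11");o=bot.get_obs();print(o["ee_pos"],o["tcp_rot"],o["qd"].round(1),o["opening"])
crop(c,(240,150,400,270),5,"w11c")
E
```

```text
[0.45631885 0.41228727 0.17409426] [-1.79961849e+02  1.04469354e-01  7.01842458e+01] [-2.   0.1  0.4  0.2 -0.2 -0.3] 0.08561638203801643
```

View pics/w11.png

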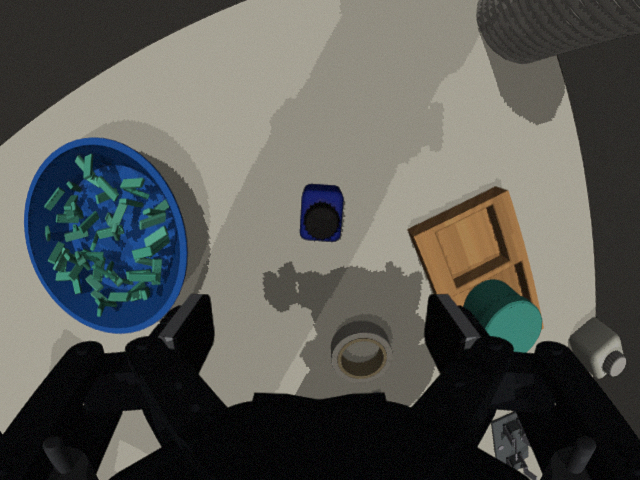

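View pics/w11c.png

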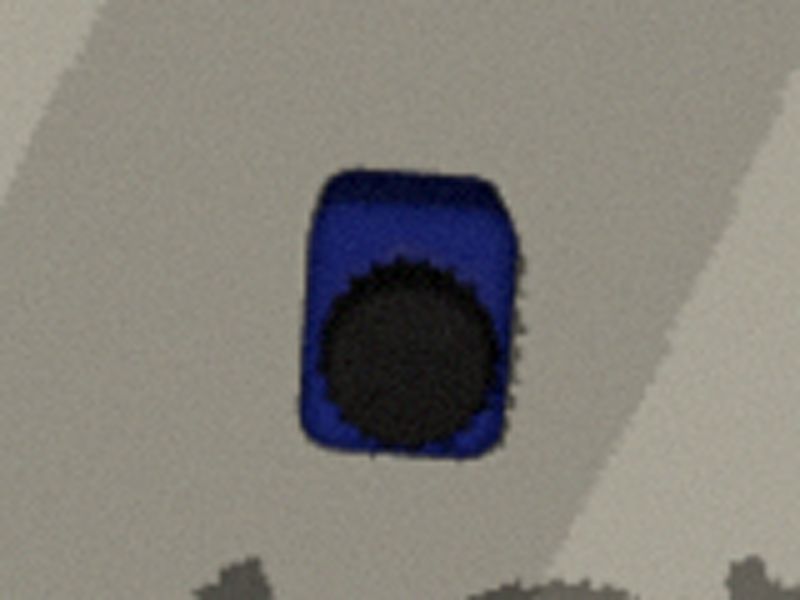

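```bash
python3 - <<'E'
from h import *
c=cam("wrist");o=bot.get_obs()
P=px2w(c,[(322,221.6)],.064)[0];print("cap",P,o["ee_pos"])
B=px2w(c,np.array([(312,205),(515,215),(500,450),(302,435)])/5+[240,150],.042);print(B.round(4),B.mean(0))
print((P-o["ee_pos"])/.03)
E
```

```text
cap [0.46136902 0.42008724 0.064     ] [0.45703258 0.41167551 0.17431981]
[[0.454  0.4425 0.042 ]
 [0.4821 0.4308 0.042 ]
 [0.468  0.397  0.042 ]
 [0.4401 0.4096 0.042 ]] [0.46105446 0.41996273 0.042     ]
[ 0.14454809  0.28039097 -3.67732692]
```

Emit:
apply_moves(
  targets=[0.14,0.28,-1.6,0,0,-0.4,1,0.14,0.28,-3.2,0,0,-0.4,1,0.14,0.28,-4.5,0,0,-0.4,1,0.14,0.28,-5,0,0,-0.4,1,0.14,0.28,-5,0,0,-0.4,1],
  newtons=30,
)

```text
time: 15.95
ee_pos: [0.461, 0.4186, 0.0232]
tcp_rot: [-179.9, 0.2, 67.6]
wrist_force: [0.1, 0.3, 0.1]
opening: 0.0853
```

Emit:
apply_moves(
  targets=[0,0,0,0,0,0,0.6,0,0,0,0,0,0,0.4,0,0,0,0,0,0,0.2,0,0,0,0,0,0,0.1,0,0,0,0,0,0,0.1],
)

```text
time: 16.45
ee_pos: [0.4621, 0.421, 0.0272]
tcp_rot: [179.9, -0.1, 67.7]
wrist_force: [0.0, -0.5, 6.2]
opening: 0.0312
```

Emit:
apply_moves(
  targets=[0,0,0,0,0,0,0.1,0,0,0,0,0,0,0.1,0,0,0,0,0,0,0.1],
)

```text
time: 16.75
ee_pos: [0.4621, 0.421, 0.0272]
tcp_rot: [179.9, -0.1, 67.7]
wrist_force: [0.6, -0.5, 6.9]
opening: 0.0316
```

Emit:
apply_moves(
  targets=[0,0,1,0,0,0,0.1,0,0,2.4,0,0,1,0.1,1.5,-0.9,3,0,0,2.4,0.1,3,-1.9,3,0,0,3.8,0.1,3.8,-2.45,3,0,0,4.7,0.1],
)

```text
time: 17.25
ee_pos: [0.5775, 0.346, 0.1171]
tcp_rot: [179.9, -0.0, 96.2]
wrist_force: [0.5, -0.2, -1.1]
opening: 0.0311
```

Emit:
apply_moves(
  targets=[0,0,0,0,0,0,0.1,0,0,0,0,0,0,0.1,0,0,0,0,0,0,0.1],
)

```text
time: 17.55
ee_pos: [0.5748, 0.3474, 0.1156]
tcp_rot: [-180.0, -0.0, 95.9]
wrist_force: [0.1, 0.6, -0.3]
opening: 0.0314
```

```bash
python3 - <<'E'
from h import *
c=cam("wrist","w12");o=bot.get_obs();print(o["ee_pos"],o["tcp_rot"],o["qd"].round(1),o["opening"],o["wrist_force"])
E
```

```text
[0.57458118 0.34764698 0.11567011] [-1.79992013e+02 -9.39630604e-03  9.58970410e+01] [ 0.3 -0.2 -0.1 -0.1 -0.1 -0.2] 0.031356100772903836 [ 0.18725292 -0.02351867 -1.0737007 ]
```

View pics/w12.png

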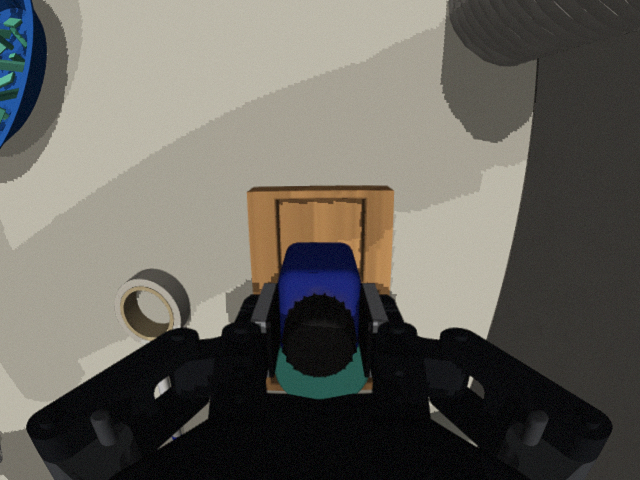

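Emit:
apply_moves(
  targets=[0.05,0,-1,0,0,0,0.1,0.05,0,-2,0,0,0,0.1,0.05,0,-2.5,0,0,0,0.1,0.05,0,-2.7,0,0,0,0.1,0.05,0,-2.73,0,0,0,0.1],
)

```text
time: 18.1
ee_pos: [0.5765, 0.3474, 0.0342]
tcp_rot: [180.0, -0.0, 95.9]
wrist_force: [0.5, 0.1, -0.4]
opening: 0.0309
```

Emit:
apply_moves(
  targets=[0,0,0,0,0,0,0.1,0,0,0,0,0,0,0.1],
)

```text
time: 18.3
ee_pos: [0.5774, 0.3474, 0.0348]
tcp_rot: [179.9, -0.0, 95.9]
wrist_force: [1.1, 0.5, -1.9]
opening: 0.0313
```

Emit:
apply_moves(
  targets=[0,0,-0.06,0,0,0,0.1,0,0,-0.06,0,0,0,0.1,0,0,-0.06,0,0,0,0.5,0,0,-0.06,0,0,0,0.7,0,0,-0.06,0,0,0,0.7],
)

```text
time: 18.8
ee_pos: [0.5769, 0.3469, 0.0317]
tcp_rot: [-180.0, 0.0, 95.9]
wrist_force: [-0.4, -0.0, -0.2]
opening: 0.0594
```

Emit:
apply_moves(
  targets=[0,0,0,0,0,0,0.7,0,0,0.5,0,0,0,0.7,0,0,2,0,0,0,0.7,0,0,3.6,0,0,0,0.7,0,0,5,0,0,0,0.7],
)

```text
time: 19.3
ee_pos: [0.5768, 0.3468, 0.1856]
tcp_rot: [179.9, -0.0, 95.9]
wrist_force: [0.9, -0.0, -0.7]
opening: 0.0597
```

```bash
python3 - <<'E'
from h import *
cam("wrist")
c=cam("wrist","w13");o=bot.get_obs();print(o["ee_pos"],o["tcp_rot"],o["qd"].round(1),o["opening"],o["wrist_force"])
E
```

```text
[0.57861294 0.34788836 0.19070789] [179.42504081  -0.26790877  95.867644  ] [-0.1  1.6 -6.1 -4.5 -0.1 -0. ] 0.05961370971036443 [0.50288638 0.04728397 0.2493204 ]
```

View pics/w13.png

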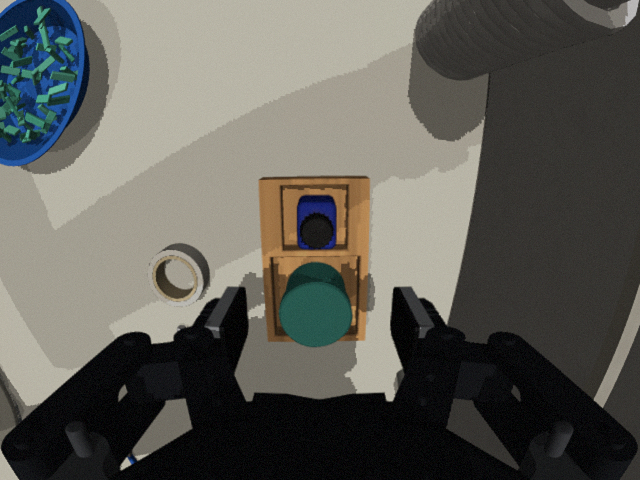

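Emit:
apply_moves(
  targets=[-0.6,-9.4,0.3,0,0,-0.4,0.7,-0.6,-9.4,0.3,0,0,-0.4,0.7,-0.6,-9.4,0.3,0,0,-0.4,0.7,-0.6,-9.4,0.3,0,0,-0.4,0.7,-0.6,-9.4,0.3,0,0,-0.4,0.7],
)

```text
time: 19.9
ee_pos: [0.5605, 0.0957, 0.1908]
tcp_rot: [179.9, -0.0, 93.5]
wrist_force: [0.4, 0.5, -0.3]
opening: 0.0598
```

Emit:
apply_moves(
  targets=[0,-1,0,0,0,0,0.7,0,-1,0,0,0,0,0.7,0,-1,0,0,0,0,0.7],
)

```text
time: 20.2
ee_pos: [0.5611, 0.0669, 0.1907]
tcp_rot: [179.9, -0.0, 93.4]
wrist_force: [-0.6, -0.1, 0.5]
opening: 0.0595
```

```bash
python3 - <<'E'
from h import *
cam("wrist")
c=cam("wrist","w14");o=bot.get_obs();print(o["ee_pos"],o["tcp_rot"],o["qd"].round(1),o["opening"],o["wrist_force"])
crop(c,(300,130,460,250),5,"w14c")
E
```

```text
[0.56106506 0.06820133 0.19016218] [ 1.79976406e+02 -1.25003050e-02  9.34994404e+01] [ 0.9  0.4 -0.1 -0.  -0.1 -0. ] 0.05984994410428721 [ 0.0802611  -0.9407187  -0.02352419]
```

View pics/w14.png

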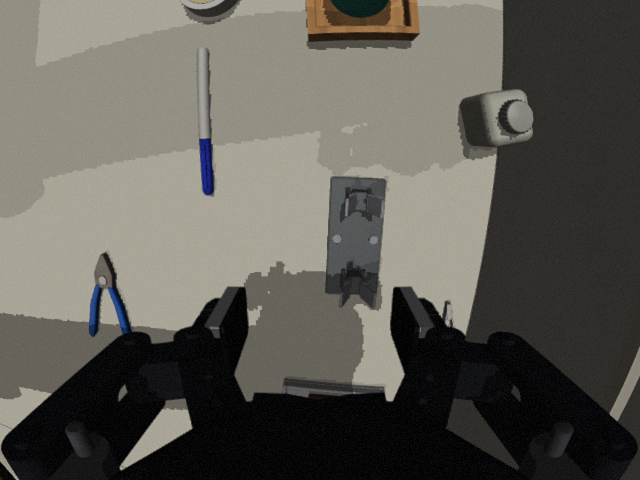

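View pics/w14c.png

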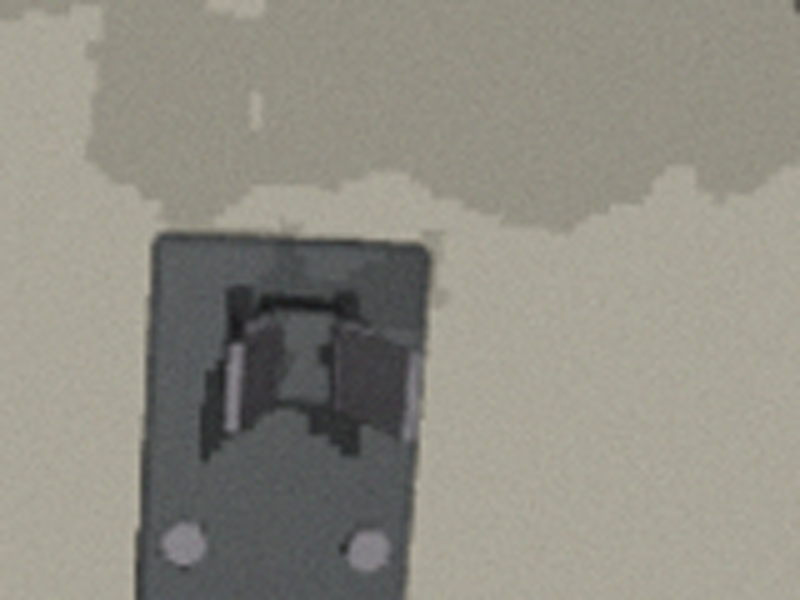

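```bash
python3 - <<'E'
from h import *
c=cam("wrist")
crop(c,(300,220,460,340),5,"w14d")
o=bot.get_obs();print(o["ee_pos"])
E
```

```text
[0.56100996 0.06848054 0.18997463]
```

View pics/w14d.png

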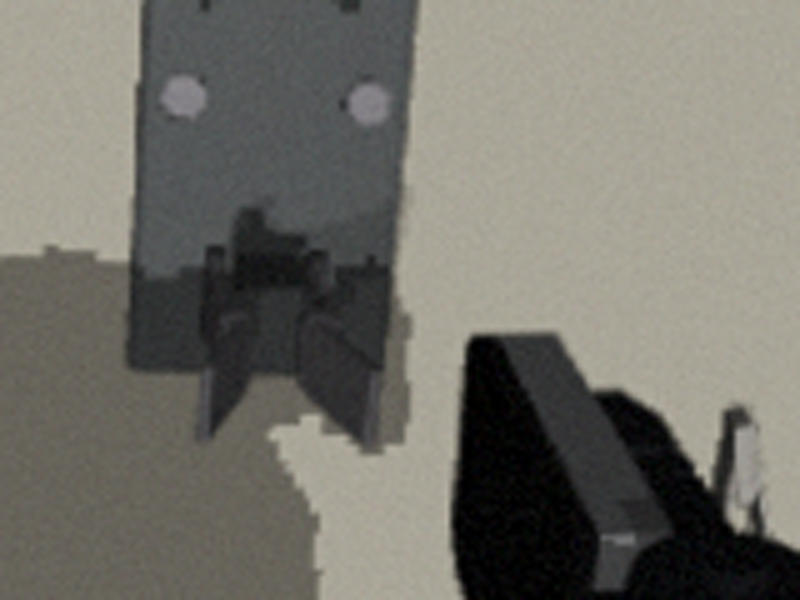

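```bash
python3 - <<'E'
from h import *
c=cam("wrist")
a=lambda L,o:px2w(c,np.array(L)/5.+o[0],o[1])
P=np.vstack([a([(152,233),(430,245)],([300,130],.006)),a([(383,372),(127,368)],([300,220],.006))])
print(P.round(4),P.mean(0),[np.linalg.norm(P[i]-P[(i+1)%4]).round(4) for i in range(4)])
ang=lambda p,q:np.degrees(np.arctan2(*(q-p)[[1,0]]))
print(ang(P[3],P[0]),ang(P[2],P[1]),ang(P[0],P[1]),ang(P[3],P[2]))
S=a([(185,97),(369,104)],([300,220],.008));print("screws",S,S.mean(0),ang(S[0],S[1]))
F=a([(233,388),(412,395)],([300,130],.058));N=a([(205,405),(372,412)],([300,220],.058))
print("jaws",F,N,F.mean(0),N.mean(0),(F.mean(0)+N.mean(0))/2,ang(N.mean(0),F.mean(0)))
# marker
K=c["img"][30:205,180:230]
M=px2w(c,[(203,48),(208,193)],.006);print("marker ends",M,M.mean(0),np.linalg.norm(M[1]-M[0]),ang(M[1],M[0]))
crop(c,(170,30,250,210),3.3,"w14e")
E
```

```text
[[ 0.5688  0.1027  0.006 ]
 [ 0.6186  0.1042  0.006 ]
 [ 0.6215 -0.007   0.006 ]
 [ 0.5718 -0.0088  0.006 ]] [0.59517883 0.0478014  0.006     ] [np.float64(0.0498), np.float64(0.1113), np.float64(0.0497), np.float64(0.1115)]
91.5529740111377 91.50260433259584 1.757689678778181 2.0560012217731702
screws [[0.57865649 0.04627263 0.008     ]
 [0.61254852 0.04704834 0.008     ]] [0.59560251 0.04666048 0.008     ] 1.311136560592952
jaws [[0.58070059 0.08505354 0.058     ]
 [0.60816712 0.08587034 0.058     ]] [[0.58258178 0.00804128 0.058     ]
 [0.61023754 0.00813515 0.058     ]] [0.59443385 0.08546194 0.058     ] [0.59640966 0.00808822 0.058     ] [0.59542176 0.04677508 0.058     ] 91.46278005251543
marker ends [[0.44706342 0.2164106  0.006     ]
 [0.45812834 0.08236209 0.006     ]] [0.45259588 0.14938635 0.006     ] 0.13450440484207507 94.71873187720463
```

View pics/w14e.png

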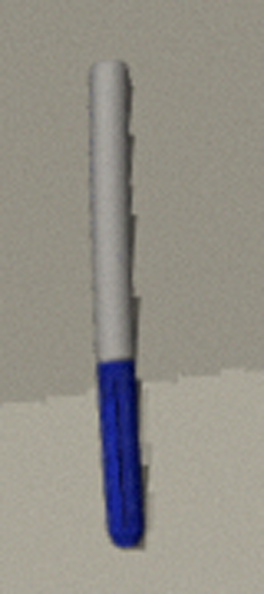

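Emit:
apply_moves(
  targets=[-3.61,2.7,-1,0,0,0.2,0.6,-3.61,2.7,-2,0,0,0.2,0.5,-3.61,2.7,-3.5,0,0,0.2,0.5,-3.61,2.7,-4.3,0,0,0.2,0.5,-3.61,2.7,-4.3,0,0,0.2,0.5],
)

```text
time: 20.9
ee_pos: [0.4475, 0.1489, 0.055]
tcp_rot: [-179.4, 0.1, 94.9]
wrist_force: [0.6, -0.1, 0.2]
opening: 0.0423
```

```bash
python3 - <<'E'
from h import *
cam("wrist")
c=cam("wrist","w15");o=bot.get_obs();print(o["ee_pos"],o["tcp_rot"],o["qd"].round(1),o["opening"],o["wrist_force"])
E
```

```text
[0.45235671 0.14904275 0.06105736] [-1.79942067e+02  2.05978385e-02  9.47723191e+01] [-1.3 -0.4  4.7  0.5 -0.1 -0.2] 0.04280195089625428 [-0.82338481  0.88531412  1.39779626]
```

View pics/w15.png

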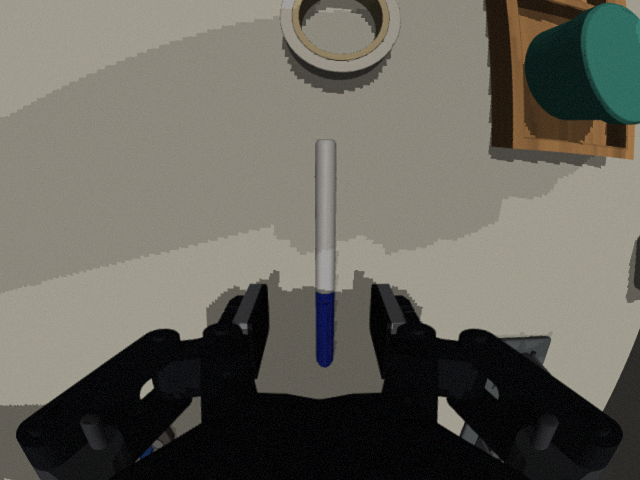

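```bash
python3 - <<'E'
from h import *
c=cam("wrist");o=bot.get_obs()
M=px2w(c,[(325.5,140),(324.5,366)],.006);print(M,M.mean(0),np.linalg.norm(M[1]-M[0]),o["ee_pos"],np.degrees(np.arctan2(*(M[0]-M[1])[[1,0]])))
print((M.mean(0)-o["ee_pos"])/.03)
E
```

```text
[[0.45001388 0.21506869 0.006     ]
 [0.46171046 0.07694542 0.006     ]] [0.45586217 0.14600706 0.006     ] 0.13861763697455926 [0.45396249 0.14906465 0.0627915 ] 94.84038278983222
[ 0.06332285 -0.10191972 -1.89304999]
```

Emit:
apply_moves(
  targets=[0.05,-0.03,-1,0,0,0,0.5,0.05,-0.03,-1.7,0,0,0,0.5,0.05,-0.03,-2,0,0,0,0.5,0.05,-0.03,-2.03,0,0,0,0.5,0.05,-0.03,-2.03,0,0,0,0.5],
  newtons=50,
)

```text
time: 21.55
ee_pos: [0.4556, 0.1478, 0.0017]
tcp_rot: [179.9, -0.0, 94.6]
wrist_force: [-0.0, -0.2, 0.2]
opening: 0.0425
```

Emit:
apply_moves(
  targets=[0,0,0,0,0,0,0.3,0,0,0,0,0,0,0.1,0,0,0,0,0,0,0,0,0,0,0,0,0,0,0,0,0,0,0,0,0],
)

```text
time: 22.05
ee_pos: [0.4549, 0.1478, 0.001]
tcp_rot: [179.9, -0.0, 94.7]
wrist_force: [-1.0, -1.5, 4.6]
opening: 0.0089
```

Emit:
apply_moves(
  targets=[0,0,0,0,0,0,0,0,0,0,0,0,0,0,0,0,0,0,0,0,0],
)

```text
time: 22.35
ee_pos: [0.4549, 0.1478, 0.001]
tcp_rot: [179.9, -0.0, 94.7]
wrist_force: [-0.5, -0.9, 5.3]
opening: 0.0089
```

Emit:
apply_moves(
  targets=[0,0,1,0,0,0,0,0,0,2.5,0,0,0,0,1.5,-1,3.6,0,0,-0.5,0,3,-2.2,3.6,0,0,-0.5,0,4.2,-3,3.6,0,0,-0.5,0],
)

```text
time: 22.85
ee_pos: [0.572, 0.064, 0.11]
tcp_rot: [179.8, -0.0, 91.7]
wrist_force: [1.2, 0.1, -0.2]
opening: 0.0089
```

Emit:
apply_moves(
  targets=[0.48,-0.35,0,0,0,0,0,0.48,-0.35,0,0,0,0,0,0.48,-0.35,0,0,0,0,0],
)

```text
time: 23.15
ee_pos: [0.584, 0.0543, 0.1073]
tcp_rot: [-180.0, -0.0, 91.6]
wrist_force: [0.3, -0.1, -0.3]
opening: 0.0086
```

```bash
python3 - <<'E'
from h import *
cam("wrist")
c=cam("wrist","w16");o=bot.get_obs();print(o["ee_pos"],o["tcp_rot"],o["qd"].round(1),o["opening"],o["wrist_force"])
s=cam("scene","s16");crop(s,(250,150,410,270),5,"s16c")
E
```

```text
[0.58363345 0.05492717 0.10764232] [-1.79986280e+02 -7.54443685e-03  9.17090800e+01] [ 0.3 -0.5 -0.2 -0.2 -0.1 -0.2] 0.008832004955853916 [ 0.23615498  0.39728907 -0.76773029]
```

View pics/w16.png

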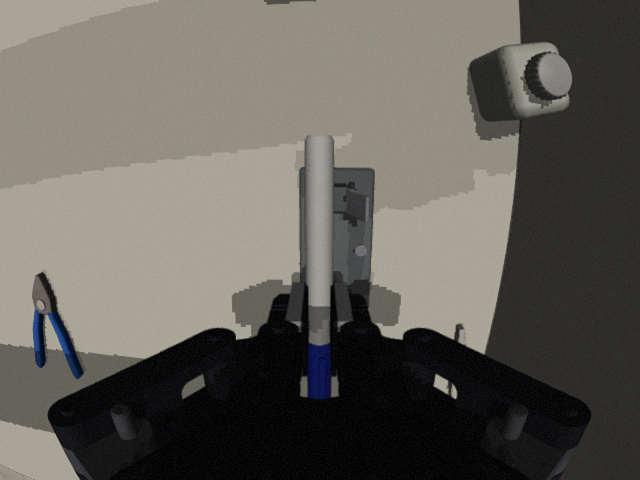

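View pics/s16c.png

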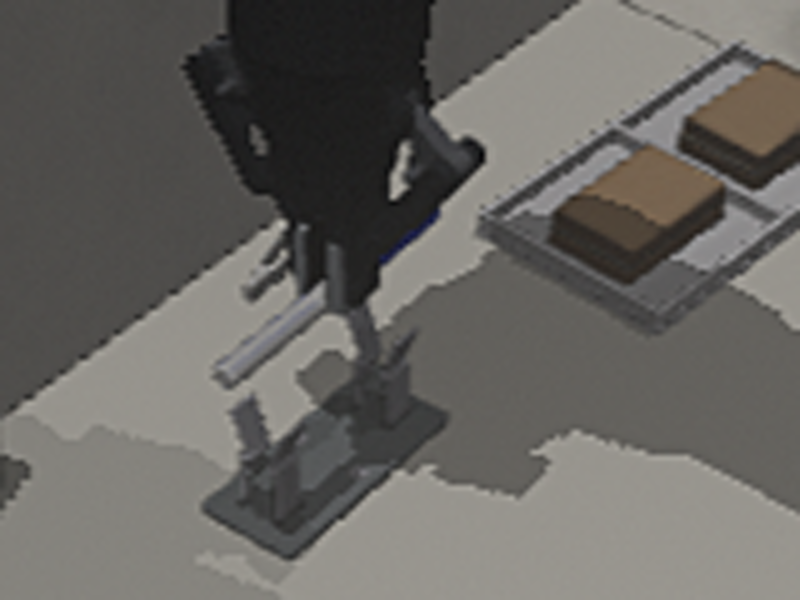

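```bash
python3 - <<'E'
from h import *
c=cam("wrist");o=bot.get_obs()
for z in (.105,.112,.119):
  M=px2w(c,[(319.5,136),(319.5,398)],z);print(z,M[:,:2].round(4),M.mean(0).round(4),np.linalg.norm(M[1]-M[0]))
print(o["ee_pos"])
E
```

```text
0.105 [[ 0.5815  0.1226]
 [ 0.5854 -0.0011]] [0.5835 0.0607 0.105 ] 0.12375845211937686
0.112 [[0.5815 0.1225]
 [0.5852 0.0047]] [0.5834 0.0636 0.112 ] 0.11785861903984705
0.119 [[0.5815 0.1224]
 [0.585  0.0105]] [0.5833 0.0665 0.119 ] 0.11195878596031725
[0.58371436 0.05508925 0.10783916]
```

Emit:
apply_moves(
  targets=[0.39,-0.26,0,0,0,-0.05,0,0.39,-0.26,-0.6,0,0,-0.05,0,0.39,-0.26,-1.2,0,0,-0.05,0,0.39,-0.26,-1.3,0,0,-0.05,0,0.39,-0.26,-1.3,0,0,-0.05,0],
)

```text
time: 23.85
ee_pos: [0.5959, 0.0464, 0.0683]
tcp_rot: [-179.9, 0.0, 91.4]
wrist_force: [-0.1, 0.3, 0.2]
opening: 0.0086
```

```bash
python3 - <<'E'
from h import *
c=cam("wrist","w17");o=bot.get_obs();print(o["ee_pos"],o["tcp_rot"],o["opening"],o["wrist_force"])
crop(c,(240,120,400,240),5,"w17c")
E
```

```text
[0.59631345 0.0464874  0.06904626] [1.79980029e+02 1.85194629e-04 9.13721215e+01] 0.008551730671539597 [-0.61741972  0.55107962 -0.05092802]
```

View pics/w17c.png

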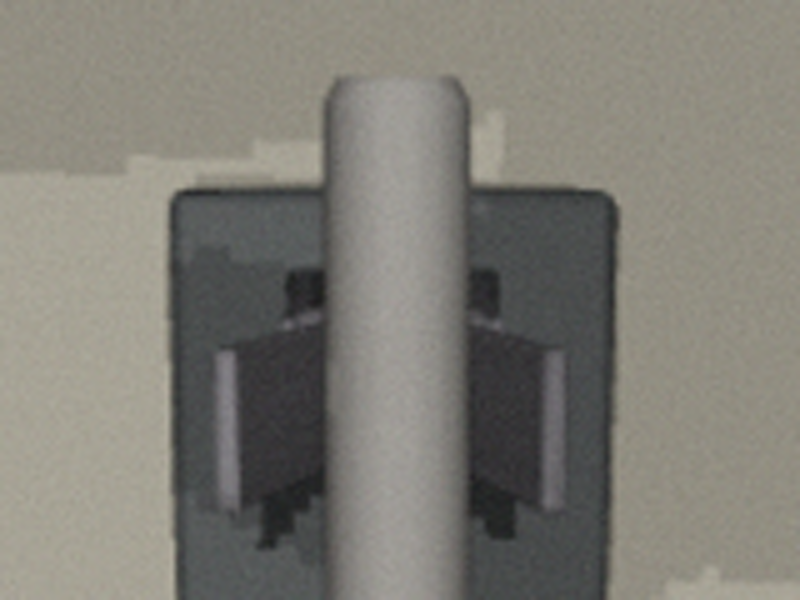

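Emit:
apply_moves(
  targets=[-0.02,0.02,-0.5,0,0,0,0,-0.02,0.02,-0.9,0,0,0,0,-0.02,0.02,-0.95,0,0,0,0,-0.02,0.02,-0.95,0,0,0,0],
)

```text
time: 24.3
ee_pos: [0.595, 0.0471, 0.0393]
tcp_rot: [-179.9, 0.0, 91.4]
wrist_force: [0.0, -0.3, -0.0]
opening: 0.0084
```

Emit:
apply_moves(
  targets=[0,0,-0.1,0,0,0,0,0,0,-0.2,0,0,0,0,0,0,-0.3,0,0,0,0,0,0,-0.35,0,0,0,0,0,0,-0.35,0,0,0,0],
)

```text
time: 24.8
ee_pos: [0.5957, 0.0471, 0.0298]
tcp_rot: [180.0, -0.0, 91.4]
wrist_force: [-0.7, 0.6, 2.8]
opening: 0.0089
```

Emit:
apply_moves(
  targets=[0,0,-0.07,0,0,0,0,0,0,-0.14,0,0,0,0,0,0,-0.14,0,0,0,0,0,0,-0.14,0,0,0,0],
)

```text
time: 25.2
ee_pos: [0.5955, 0.0471, 0.0255]
tcp_rot: [180.0, -0.0, 91.4]
wrist_force: [-1.6, 0.5, 5.5]
opening: 0.0085
```

```bash
python3 - <<'E'
from h import *
c=cam("wrist","w18");o=bot.get_obs();print(o["ee_pos"],o["tcp_rot"],o["opening"],o["wrist_force"])
crop(c,(240,120,400,240),5,"w18c")
s=cam("scene");crop(s,(260,170,380,260),6,"s18c")
E
```

```text
[0.59543657 0.04706366 0.02550314] [1.79993443e+02 8.74508659e-04 9.13662656e+01] 0.008859247208529713 [-2.89216796 -0.2371099   5.31684067]
```

View pics/w18c.png

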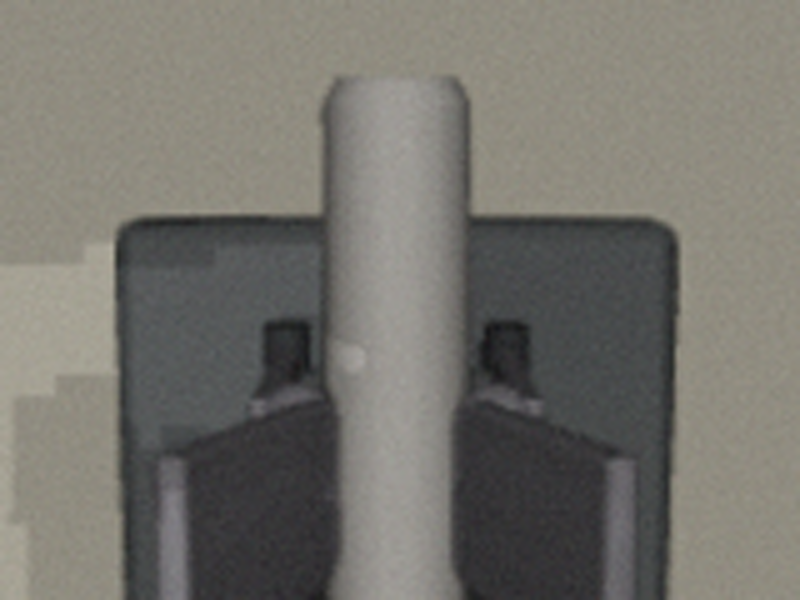

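View pics/s18c.png

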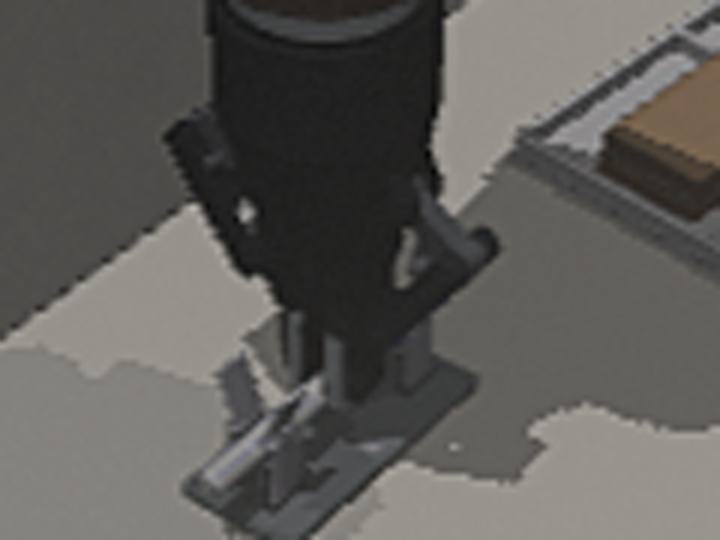

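Emit:
apply_moves(
  targets=[0,0,-0.05,0,0,0,0,0,0,-0.05,0,0,0,0,0,0,-0.05,0,0,0,0],
)

```text
time: 25.6
ee_pos: [0.5955, 0.0471, 0.0253]
tcp_rot: [179.9, -0.0, 91.4]
wrist_force: [-6.6, -0.5, 15.7]
opening: 0.0086
```

Emit:
apply_moves(
  targets=[0,0,-0.05,0,0,0,0,0,0,-0.05,0,0,0,0,0,0,-0.05,0,0,0,0],
)

```text
time: 25.9
ee_pos: [0.5956, 0.0471, 0.0252]
tcp_rot: [179.9, -0.0, 91.4]
wrist_force: [-10.0, -0.6, 25.8]
opening: 0.0085
```

Emit:
apply_moves(
  targets=[0,0,0.1,0,0,0,0,0,0,0.1,0,0,0,0.4,0,0,0.1,0,0,0,0.5,0,0,0.1,0,0,0,0.5,0,0,0.1,0,0,0,0.5],
)

```text
time: 26.4
ee_pos: [0.5953, 0.0471, 0.0248]
tcp_rot: [-180.0, 0.0, 91.4]
wrist_force: [-0.4, 0.3, -0.2]
opening: 0.0426
```

Emit:
apply_moves(
  targets=[0,0,0.5,0,0,0,0.5,0,0,2,0,0,0,0.5,0,0,3.5,0,0,0,0.5,0,0,5,0,0,0,0.5,0,0,5,0,0,0,0.5],
)

```text
time: 26.9
ee_pos: [0.5977, 0.0473, 0.1837]
tcp_rot: [179.4, -0.0, 91.4]
wrist_force: [0.2, -0.0, 0.1]
opening: 0.0426
```

```bash
python3 - <<'E'
from h import *
cam("wrist")
c=cam("wrist","w19");o=bot.get_obs();print(o["ee_pos"],o["tcp_rot"],o["opening"],o["wrist_force"])
s=cam("scene","s19");crop(s,(170,150,450,360),2.8,"s19c")
for z in (.024,.030,.036):pass
crop(c,(240,80,400,400),1.8,"w19c")
E
```

```text
[0.59616417 0.04717271 0.17756445] [ 1.79807034e+02 -1.24678979e-02  9.13682011e+01] 0.0426933574323289 [ 0.13673801 -0.2231335  -0.889733  ]
```

View pics/w19.png

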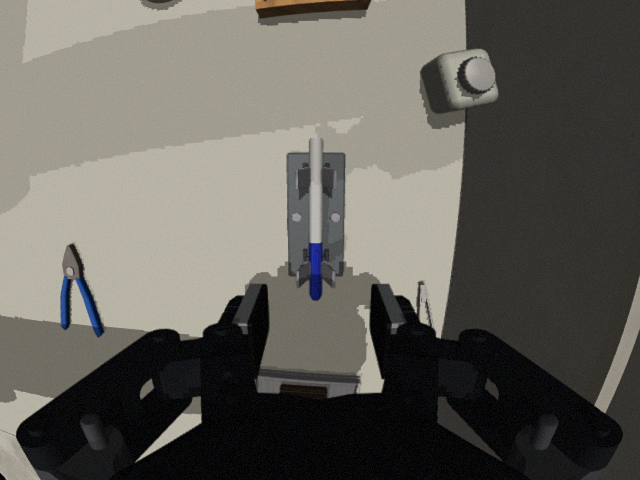

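View pics/s19c.png

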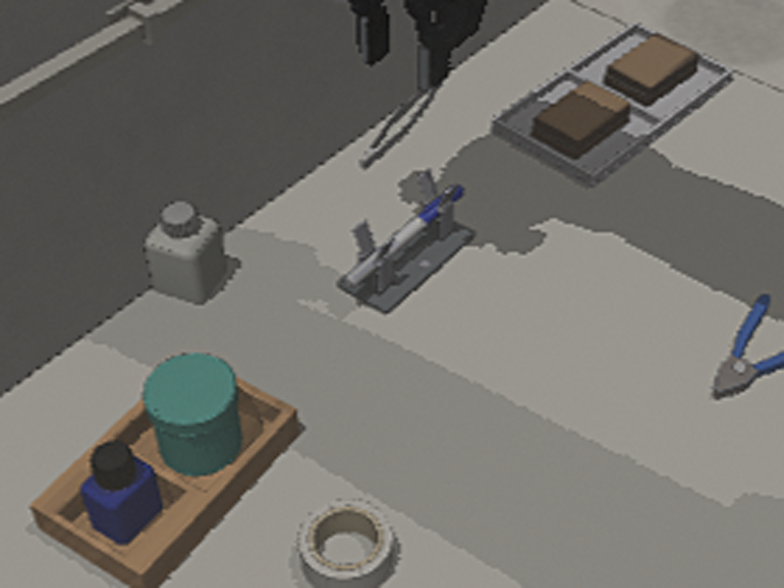

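```bash
python3 - <<'E'
from h import *
c=cam("wrist")
crop(c,(280,120,360,310),3.1,"w20c")
o=bot.get_obs();print(o["ee_pos"],o["qd"].round(1))
for z in (.024,.030,.036):
  M=px2w(c,[(316,136.5),(316,299)],z);print(z,M.mean(0).round(4),np.linalg.norm(M[1]-M[0]).round(4))
s=cam("scene")
for z in (.024,.03,.036):
  print(w2px(s,[[.5940,.1147,z],[.5970,-.0203,z]]).round(1))
crop(s,(270,200,350,270),9,"s20c")
print(recognise("tape_center","scene"))
E
```

```text
[0.59508875 0.04707369 0.1747173 ] [ 0.   0.5 -1.  -0.2 -0.  -0. ]
0.024 [0.593 0.047 0.024] 0.1377
0.03 [0.593  0.0484 0.03  ] 0.1349
0.036 [0.593  0.0497 0.036 ] 0.1321
[[294.6 252.5]
 [334.3 218.7]]
[[294.4 250.4]
 [334.3 216.7]]
[[294.3 248.3]
 [334.4 214.6]]
[{'box': [276.2, 325.4, 310.9, 364.7], 'conf': 0.62}]
```

View pics/s20c.png

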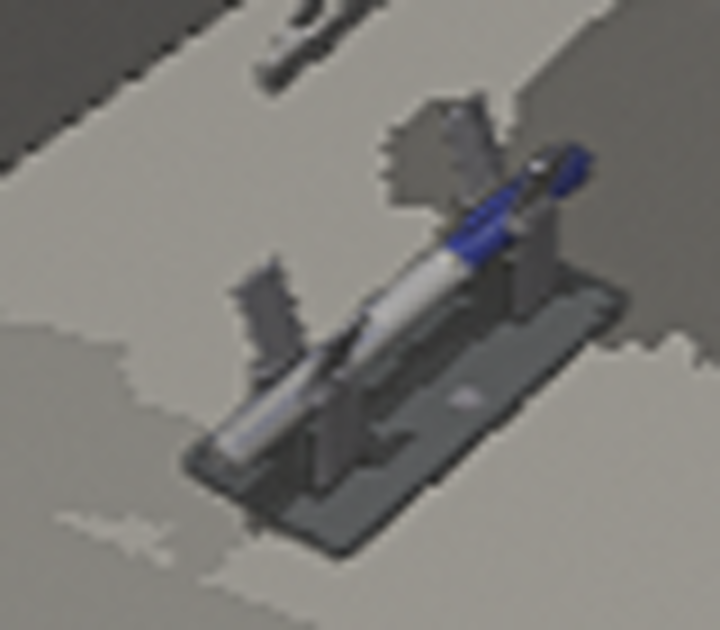

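View pics/w20c.png

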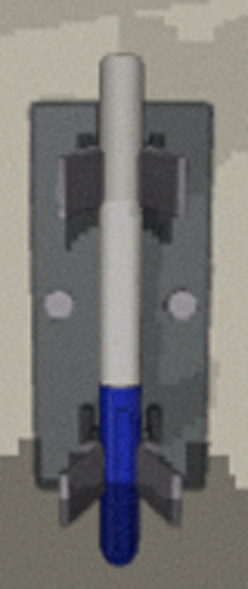

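```bash
python3 -c "
from workcell import bot
print(bot.job_done(), bot.get_obs()['time'])"
```

```text
the job is handed in; nothing more can be done
the job is handed in; nothing more can be done
```

Everything is sorted and the job is handed in, at about 27 s of the 120 s allowed. The robot gave no verdict, so the results below are from my own camera checks.

- **Moulds:** one lies in each bay of the tray. They looked flat and well inside the bays in the last scene picture.
- **Jar and ink bottle:** both stand upright in their pockets. I measured the jar about 1 mm from its pocket's centre. I didn't measure the bottle after release. I set it down over its pocket's centre, and it looked upright and inside the pocket afterwards. I judged that both are fully down from the set-down height and the pictures.
- **Marker:** it is pressed home at its middle in the clip. The push met a firm stop at the expected height. I kept pressing there to check, up to about 26 N, which is more than the 3–8 N needed to snap it in. Afterwards its visible length and its position in the scene view fitted an axis about 30 mm above the table. Sideways, one measurement put it about 2 mm off centre, but the close-up showed it centred between the jaws. Either is within the 4 mm allowed.
- **Tape roll:** it was detected where it lay at the start, within about a pixel.
- **Robot:** the gripper ended open, about 17 cm above the table and touching nothing.

No check failed. The gripper read 8.9 mm on the 11 mm pen, a bit narrow, but the pen stayed level and centred.

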